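# Unload the parts dryer with the hook

### The arm

A 6-joint arm with a two-finger parallel gripper is mounted at the origin on the work surface. World frame = base frame: x ahead of the robot, y to its left, z up, the work surface at z = 0. Lengths are in m, angles in rad, forces in N, time in s.
With the tool pointing down it reaches from about 0.35 to 0.975 m from the base axis. Payload 4.9 kg.
Tool frame: the origin (TCP) lies at the very end of the fingers, on their centre line; the grasp point (between the pads) lies 19 mm behind it; z points along the fingers, y is the line along which they close (so a half turn about z gives the same grasp; the last joint's range is limited). The gripper opens to 85 mm and grips with 20 to 120 N. Pads are 22 mm wide; open, the fingers measure 114 mm over their backs; the gripper's body (76 mm by 85 mm) begins 54 mm behind the grasp point. The pads swing forward as they close: fully open they stand 13 mm farther back than shut.
Start: joints at [-1.352, 0.053, 1.613, -0, 1.476, -0.119], TCP at [0.207, -0.59, 0.231] pointing down, gripper open.
Joint ranges: [-3.01, 3.01], [-1.01, 2.22], [0.06, 2.58], [-1.02, 4.17], [0.09, 2.62], [-3.14, 3.14]. Speed limits (rad/s): [2.57, 2.57, 3.14, 3.14, 3.14, 3.14].

### API

Orientations are given as a rotation vector (axis times angle).
In Python, from station import ctrl, imaging gives the robot as it stands.
- The arm moves only by the tool play_rows, never from a script. Its argument "series" is a list of rows, each a list of 3 entries, a list of its own where there are three numbers: the opening, from 0 (shut) to 1 (fully open), then the shift along the tool's x, y, z each as a share of 0.05 m, from -1 to 1, then the turn, a rotation vector about the tool's x, y, z each as a share of 8 degrees, from -1 to 1. In form: [[grip, [dx, dy, dz], [ax, ay, az]], ...]. A call has 1 to 8 rows; each row shifts and turns the commanded pose from where the row before left it, along the tool's axes as they then stand; what a row does not reach is not made up. A row lasts 1/8 s, in which the tool goes at most 62.5 mm and 10.7 degrees, less where a joint would pass 70% of its speed; a pose out of reach is approached as far as the arm can. A call with a number of a shift or a turn outside -1 to 1 is refused whole. A call with a gripper value outside its range is refused whole. The fingers move at their own pace and stop on an object; "force" is the grip in N (left out, the last holds). Time passes only in rows, so rows that do not move let the fingers close. It gives the time, the measured TCP pose, the force, the opening and the grip force at its end, in the units of the state.
- ctrl.get_obs(): the state, without advancing time (a new reading comes with each control period).
- imaging.get_image(name): name is "scene" or "top" or "wrist"; returns a dict with "color" (480x640x3 uint8, blue, green, red), "fx", "fy", "cx", "cy" (pixels), "extrinsics" (4x4, takes a point from world to camera coordinates); the wrist camera has in their place "hand_eye" (4x4, takes a point from camera to tool coordinates, whose origin is the TCP and whose axes are the flange's). Camera axes: x right, y down, z forward; pixel columns grow to the right and rows downward; lengths in m; the calibration is good to about 2 mm. A picture is of the moment at which its call begins: read the wrist's pose just before it. There is no depth.
- ctrl.finish_job(): hands the job in; it is judged then, once.
The state is a dict: "t": time; "q": joint angles; "dq": joint speeds; "effort": joint torques, N m; "tool_pos": TCP position; "tool_rot": TCP orientation; "contact_force": force on the tool from outside, world axes, zero at the start; "wrist_torque": the same for the moment, N m; "opening": finger opening in m; "grip_force": force on a finger pad.
Only numpy, scipy, OpenCV 4.12 (cv2) and the standard library are available. Lean on these libraries where they do the work, as an engineer would, in place of code of your own. Each camera call takes 0.05 s, during which the arm holds its last target. There are 200 camera calls.

### The job

The drying cycle is over: first turn the parts dryer's switch clockwise until it clicks over to off (pointer at the red dot). Then take the T-handled hook, draw every hot basket out of its well by its wire loop and stand it upright in the steel tray without letting it fall, never touching a basket with the gripper. Finally hang the hook back across the two prongs of its stand, and leave everything else on the bench where it is.

Things in the scene. Friction and masses are not known exactly. Their poses are not given: they have to be found in the camera images.
- dryer_switch (a joint): rotary switch of the parts dryer: 0 = on (white pointer at the green dot), 1.05 rad = off (pointer at the red dot); clockwise seen from above increases it; stops at both ends. A spring detent holds it at either end: it resists with up to 0.17 N m as far as half-way, where it clicks over and is then driven to the other end.
- dryer_switch_grip (a point): on the switch's vertical turning axis, in its black bar grip: the bar is 42 mm long (along this frame's x, which turns with the switch), 13 mm wide (y), 26 mm tall; its top is 10 mm above this point, the 42 mm disc under it 14 mm below, the control box's top 25 mm below.
- dryer: bench parts dryer, fixed: green block 182 mm square, 130 mm tall, with four round wells, and at its -y a grey control box, 80 mm wide, 95 mm tall, with the switch. Origin on the bench under the middle of the whole (182 x 262 mm). Wells at (x, y) = (-42, -2), (-42, 82), (42, -2), (42, 82) mm, 68 mm across, floor 18 and mouth 130 mm above the bench. Three or all four hold a basket.
- basket0: hot steel parts basket (may be absent), 48 mm across, 30 mm tall, 100 g, at the bottom of a well at the start, turned anyhow. Origin at the centre of its underside, z up. A stiff loop of 3 mm brass wire stands on its black lid in its own y-z plane: 38 mm wide at the lid, narrowing to a peak whose wire centre is 63 mm above the origin, 31 mm clear height under it.
- basket1: hot steel parts basket (may be absent), 48 mm across, 30 mm tall, 100 g, at the bottom of a well at the start, turned anyhow. Origin at the centre of its underside, z up. A stiff loop of 3 mm brass wire stands on its black lid in its own y-z plane: 38 mm wide at the lid, narrowing to a peak whose wire centre is 63 mm above the origin, 31 mm clear height under it.
- basket2: hot steel parts basket (may be absent), 48 mm across, 30 mm tall, 100 g, at the bottom of a well at the start, turned anyhow. Origin at the centre of its underside, z up. A stiff loop of 3 mm brass wire stands on its black lid in its own y-z plane: 38 mm wide at the lid, narrowing to a peak whose wire centre is 63 mm above the origin, 31 mm clear height under it.
- basket3: hot steel parts basket (may be absent), 48 mm across, 30 mm tall, 100 g, at the bottom of a well at the start, turned anyhow. Origin at the centre of its underside, z up. A stiff loop of 3 mm brass wire stands on its black lid in its own y-z plane: 38 mm wide at the lid, narrowing to a peak whose wire centre is 63 mm above the origin, 31 mm clear height under it.
- hook_grip (a point): middle of the wooden T-handle of the steel hook (90 g): handle 16 mm (x) by 100 mm (y) by 18 mm (z), x, y, z as for the hook: it hangs with z up, the 4 mm wire shank running down from the handle's middle to the J. At the start the handle lies across the two prongs of the stand.
- hook_throat (a point): inner bottom of the J of the hook, 117 mm straight below the handle's middle; the wire's underside is 4 mm lower. The shank stands at x = -8 mm and the upturned tip at x = +8 mm of the hook's frame (wire centres; throat 12 mm wide); the tip's top is 12 mm above this point. The shank bends back to x = 0 from 20 to 32 mm above. The hook enters a loop by moving in its own +x, tip first.
- stand_rest (a point): where the handle's middle lies on the fixed hook stand: two level prongs along x, 7 mm thick, centres 33 mm to each side (y), tops 9 mm below this point (156 mm above the bench); upturned ends 50 mm to -x, 5 mm higher than this point; an upright plate 94 mm to +x, lower than it. The handle lies across the prongs (along y), either way round, shank between them.
- tray: shallow steel cooling tray, loose, 240 mm (x) by 170 mm (y), rim 28 mm tall, walls 5 mm; origin at the centre of its underside, inner floor 5 mm above it.
- driver: bystander: red-handled screwdriver lying on the bench
- brush: bystander: brush lying on the bench
- hexkey: bystander: small dark hex key lying flat on the bench
- wheel: bystander: brass gear wheel, 60 mm across, lying flat on the bench
- oiler: bystander: small amber bottle, 40 mm wide, 100 mm tall
- mug: bystander: white mug, 80 mm wide, 90 mm tall
- jar: bystander: glass jar with a yellow lid, 60 mm wide, 70 mm tall

How it is judged:
On the way, in this order (a step that is already met when the one before it is completed fails the run):
1. the dryer's switch is turned past its detent to off (value of joint dryer_switch above 0.9 rad), for 0.3 s.
2. the hook is taken from its stand (distance between hook_grip and stand_rest above 0.08 m), for 0.2 s.
3. every basket stands upright in the tray (x of basket0 in the frame of tray between -0.1 and 0.1 m and y of basket0 in the frame of tray between -0.065 and 0.065 m and z of basket0 in the frame of tray between -0.003 and 0.012 m and angle between each of basket0, basket1, basket2, basket3's own z axis and vertical below 0.12 rad and linear speed of each of basket0, basket1, basket2, basket3 below 0.03 m/s and x of basket1 in the frame of tray between -0.1 and 0.1 m and y of basket1 in the frame of tray between -0.065 and 0.065 m and z of basket1 in the frame of tray between -0.003 and 0.012 m and x of basket2 in the frame of tray between -0.1 and 0.1 m and y of basket2 in the frame of tray between -0.065 and 0.065 m and z of basket2 in the frame of tray between -0.003 and 0.012 m and x of basket3 in the frame of tray between -0.1 and 0.1 m and y of basket3 in the frame of tray between -0.065 and 0.065 m and z of basket3 in the frame of tray between -0.003 and 0.012 m), for 0.3 s.
At the end, for the whole second after the job is handed in: Switch at off (over 0.9 rad); every basket upright (within 7 degrees), still, on the tray's floor, its axis 20 mm or more inside the tray's outer edge; the hook's handle lies across both prongs of the stand (height within 7 mm of the rest point, within 20 mm sideways) (all of step 3 and value of joint dryer_switch above 0.9 rad and x of hook_grip in the frame of stand_rest between -0.045 and 0.06 m and y of hook_grip in the frame of stand_rest between -0.02 and 0.02 m and z of hook_grip in the frame of stand_rest between -0.007 and 0.007 m and angle between hook_grip's own z axis and vertical below 0.15 rad); the robot touches nothing.
It fails at once if the gripper touches a hot basket (contact force between any of basket0, basket1, basket2, basket3 and the fingers above 0.5 N).
It fails at once if a basket is drawn up before the switch is off (value of joint dryer_switch below 0.5 rad and height (world z) of any of basket0, basket1, basket2, basket3 above 0.06 m).
It fails at once if a basket falls freely (faster than 1.2 m/s, a drop of about 7 cm) (linear speed of any of basket0, basket1, basket2, basket3 above 1.2 m/s).
It fails at once if a bystander is moved by more than 4 cm (distance of any of driver, brush, hexkey, wheel, oiler, mug, jar from where it was at the start of the episode above 0.04 m).
Of basket0, basket1, basket2, basket3 only 3 to 4 are there at a start; the rules pass over those that are not, and their reading is None.
At some moment in a run one of tray may be knocked a few centimetres aside while the robot is not near it.
Once in a run the grip may slacken for a moment while it holds something.
It also fails if it takes over 210 s, if anything falls off the work surface, if the arm or the gripper's body presses on something with over 40 N, if the wrist force passes 120 N, or if a joint passes its speed limit or range.

## Working session

There is one attempt and no reset: what is moved stays moved. The work goes in short steps, Python scripts to look and compute and a tool call to move; the robot and the scene stay as the last step left them, time stands still between calls to the robot, and variables do not carry over. Pictures are saved under pics/ and viewed, at most 14 in all, crops included, and the job is handed in when it is done.

Besides the shell and the picture viewer there is one more tool, called after "Emit:" in YAML: its name, and indented under it one key for each argument. play_rows: Moves the arm, as the interface text tells. Shift numbers are shares of 0.05 m and turn numbers shares of 8 degrees, none past 1 either way. Its arguments: {"type":"object","properties":{"series":{"type":"array"},"force":{"type":"number"}},"required":["series"]}

```bash
ls; mkdir -p pics; cat > h.py <<'E'
import numpy as np, cv2
from scipy.spatial.transform import Rotation as R
from station import ctrl, imaging
def st():
    o=ctrl.get_obs(); return np.array(o['tool_pos']), R.from_rotvec(o['tool_rot']), o
def cam(name):
    p,r,o=st(); im=imaging.get_image(name)
    if name=='wrist':
        H=np.array(im['hand_eye']); T=np.eye(4); T[:3,:3]=r.as_matrix(); T[:3,3]=p; C=T@H
    else: C=np.linalg.inv(np.array(im['extrinsics']))
    K=np.array([[im['fx'],0,im['cx']],[0,im['fy'],im['cy']],[0,0,1]])
    return im['color'],K,C
def px2w(K,C,uv,z):
    uv=np.atleast_2d(np.array(uv,float)); d=np.c_[uv,np.ones(len(uv))]@np.linalg.inv(K).T@C[:3,:3].T
    return C[:3,3]+d*((z-C[2,3])/d[:,2:3])
def w2px(K,C,X):
    X=np.atleast_2d(X); c=(X-C[:3,3])@C[:3,:3]; c=c@K.T; return c[:,:2]/c[:,2:]
def save(n,im,K,C):
    cv2.imwrite(f'pics/{n}.png',im); np.savez(f'pics/{n}.npz',K=K,C=C)
def load(n):
    d=np.load(f'pics/{n}.npz'); return d['K'],d['C']
def shot(cn,n):
    im,K,C=cam(cn); save(n,im,K,C); return im,K,C
E
python3 - <<'E'
from h import *
for c in('top','scene'):
    im,K,C=shot(c,c+'0'); print(c,K.round(1).tolist(),C.round(3).tolist())
p,r,o=st();print(p,r.as_matrix().round(3).tolist(),o['t'],o['opening'],np.array(imaging.get_image('wrist')['hand_eye']).round(3).tolist())
E
```

```text
pics
top [[569.9, 0.0, 321.8], [0.0, 569.9, 242.0], [0.0, 0.0, 1.0]] [[0.028, -0.994, 0.109, 0.431], [-1.0, -0.027, 0.01, -0.011], [-0.007, -0.109, -0.994, 1.566], [0.0, 0.0, 0.0, 1.0]]
scene [[460.5, 0.0, 315.8], [0.0, 460.5, 233.4], [0.0, 0.0, 1.0]] [[0.668, 0.524, -0.528, 1.342], [0.744, -0.482, 0.463, -0.653], [-0.012, -0.702, -0.712, 1.156], [0.0, 0.0, 0.0, 1.0]]
[ 0.20702636 -0.58911975  0.23016962] [[0.943, 0.331, -0.0], [0.331, -0.943, 0.002], [0.0, -0.002, -1.0]] 0.1 0.08515912534065376 [[-0.001, -0.956, -0.292, 0.074], [1.0, -0.0, -0.001, 0.001], [0.001, -0.292, 0.956, -0.143], [0.0, 0.0, 0.0, 1.0]]
```

View pics/top0.png

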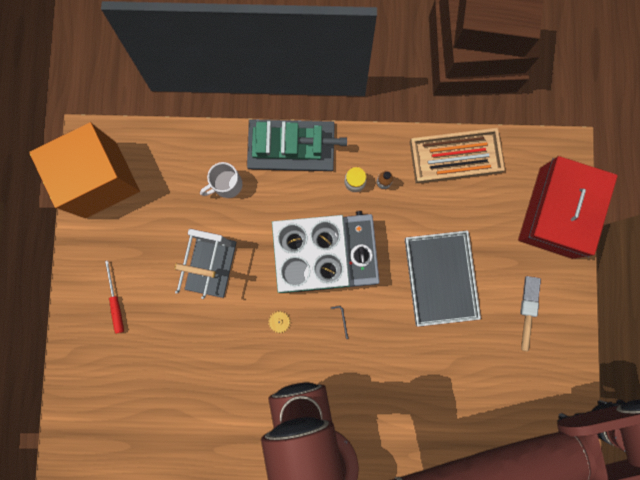

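View pics/scene0.png

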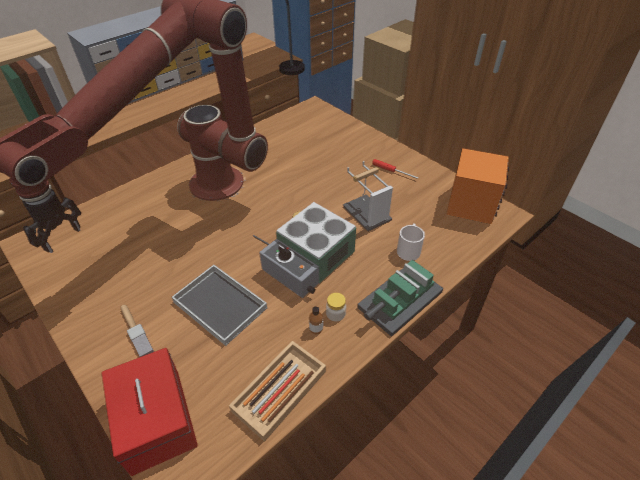

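The top view shows wells with baskets at (292,240), (325,236) and (328,269), and an empty well at (295,272). The switch is at (362,256), the hook handle spans about (177,267) to (222,273), and the tray is near (443,279).

```bash
python3 - <<'E'
from h import *
im=cv2.imread('pics/top0.png'); 
a=cv2.resize(im[205:305,265:385],None,fx=5,fy=5,interpolation=cv2.INTER_CUBIC)
cv2.imwrite('pics/crop1.png',a)
b=cv2.resize(im[220:335,165:265],None,fx=5,fy=5,interpolation=cv2.INTER_CUBIC)
cv2.imwrite('pics/crop2.png',b)
E
```

```text
(no output)
```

View pics/crop1.png

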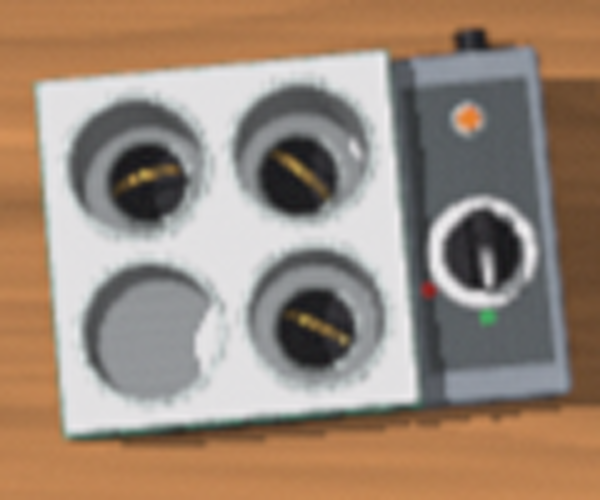

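View pics/crop2.png

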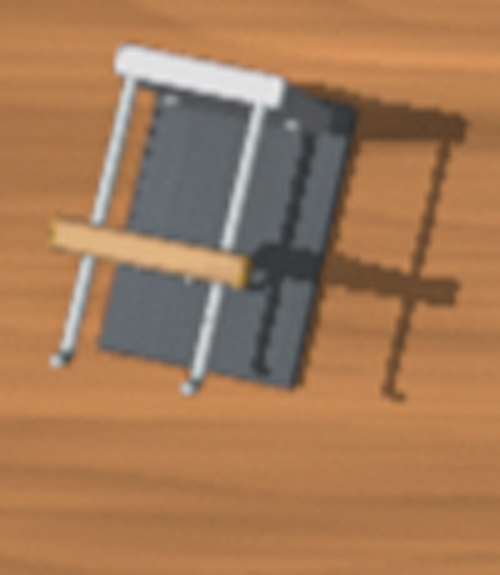

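Crop 1 gives dryer top corners (35,83), (385,50), (418,403), (68,437). The switch centre is at (482,250) with the pointer down to green, and the red dot is to its left. Crop 2 shows the handle running from (52,232) to (247,271), with the prong ends at the image bottom (-x).

```bash
python3 - <<'E'
from h import *
K,C=load('top0')
c=lambda l,o:[(x/5+o[0]-.4,y/5+o[1]-.4) for x,y in l]
o1=(265,205);o2=(165,220)
cor=px2w(K,C,c([(35,83),(385,50),(418,403),(68,437)],o1),.13)
print('cor',cor.round(4).tolist(),cor.mean(0))
e=(cor[1]-cor[0]+cor[2]-cor[3])/2; print(np.linalg.norm(e), np.linalg.norm(cor[3]-cor[0]))
yx=-e/np.linalg.norm(e); yaw=np.arctan2(-yx[0],yx[1]); print('yaw deg',np.degrees(yaw))
Rz=R.from_euler('z',yaw).as_matrix()
m=cor.mean(0)
for w in [(-42,-2),(-42,82),(42,-2),(42,82)]:
    print(w,(m+Rz@np.array([w[0]/1e3,(w[1]-40)/1e3,0])).round(4))
print('origin',m+Rz@[0,-.04,0])
print('wells img',px2w(K,C,c([(138,165),(303,145),(317,315),(153,332)],o1),.13).round(4).tolist())
print('switch',px2w(K,C,c([(482,250)],o1),.11).round(4))
print('loops',px2w(K,C,c([(112,190),(182,170),(275,153),(325,193),(285,313),(350,342)],o1),.06).round(4).tolist())
h=px2w(K,C,c([(52,232),(247,271)],o2),.172); print('handle',h.round(4).tolist(),h.mean(0)); d=h[1]-h[0];print(np.linalg.norm(d),np.degrees(np.arctan2(d[0],-d[1])))
pr=px2w(K,C,c([(62,358),(192,387),(134,85),(262,108)],o2),.16);print('prongs',pr.round(4).tolist())
im=cv2.imread('pics/top0.png')
print('tray',px2w(K,C,[(406,236),(469,231),(480,319),(416,326)],.028).round(4).tolist())
E
```

```text
cor [[0.6375, 0.1335, 0.13], [0.6593, -0.0442, 0.13], [0.4804, -0.0651, 0.13], [0.4585, 0.1102, 0.13]] [0.55893711 0.03358594 0.13      ]
0.1778699491336324 0.1805706021736451
yaw deg 7.060797267215525
(-42, -2) [ 0.5224 -0.0133  0.13  ]
(-42, 82) [0.5121 0.0701 0.13  ]
(42, -2) [ 0.6058 -0.0029  0.13  ]
(42, 82) [0.5955 0.0804 0.13  ]
origin [ 0.56385401 -0.00611071  0.13      ]
wells img [[0.5969, 0.0796, 0.13], [0.6094, -0.0038, 0.13], [0.5233, -0.0132, 0.13], [0.5124, 0.0692, 0.13]]
switch [[ 0.5602 -0.0969  0.11  ]]
loops [[0.5913, 0.0974, 0.06], [0.603, 0.0606, 0.06], [0.6134, 0.0113, 0.06], [0.5928, -0.0158, 0.06], [0.5284, 0.0036, 0.06], [0.514, -0.0311, 0.06]]
handle [[0.5141, 0.3622, 0.172], [0.4977, 0.2655, 0.172]] [0.50588773 0.31386661 0.172     ]
0.0981225605511808 -9.658092521578281
prongs [[0.4529, 0.357, 0.16], [0.4405, 0.2922, 0.16], [0.5891, 0.3287, 0.16], [0.5794, 0.2644, 0.16]]
tray [[0.6215, -0.2227, 0.028], [0.6398, -0.3934, 0.028], [0.4037, -0.4227, 0.028], [0.3804, -0.2523, 0.028]]
```

```bash
cat >> h.py <<'E'
def Rt(yaw):
    c,s=np.cos(np.radians(yaw)),np.sin(np.radians(yaw)); return np.array([[c,s,0],[s,-c,0],[0,0,-1.]])
def go(X,yaw):
    """total turn (units of 8deg) first, then shift in target frame (units of .05)"""
    p,r,o=st(); T=Rt(yaw)
    rv=(r.inv()*R.from_matrix(T)).as_rotvec(degrees=True)/8
    d=(np.array(X)-p)/.05
    print('t',round(o['t'],2),'pos',p.round(4),'F',np.round(o['contact_force'],1),'op',round(o['opening'],4),'q6',round(o['q'][5],2))
    print('turn',rv.round(3),'shift in target',(T.T@d).round(3),'in current',(r.inv().apply(d)).round(3))
E
python3 - <<'E'
from h import *
go((.5605,-.097,.2),7)
E
```

```text
t 0.15 pos [ 0.207  -0.5892  0.2303] F [ 0.1 -0.6 -1. ] op 0.0857 q6 -0.12
turn [-0.012 -0.     1.544] shift in target [ 8.216 -8.909  0.606] in current [ 9.932 -6.944  0.62 ]
```

Emit:
play_rows:
  series:
    - [0.35,[0,0,0],[0,0,0.77]]
    - [0.35,[0,0,0],[0,0,0.77]]
    - [0.35,[0.7,-0.75,0],[0,0,0]]
    - [0.35,[0.7,-0.75,0],[0,0,0]]
    - [0.35,[0.7,-0.75,0],[0,0,0]]
    - [0.35,[0.7,-0.75,0],[0,0,0]]
    - [0.35,[0.7,-0.75,0],[0,0,0]]
    - [0.35,[0.7,-0.75,0],[0,0,0]]
  force: 60

```text
t: 1.15
tool_pos: [0.3886, -0.339, 0.231]
tool_rot: [-3.136, -0.192, 0.0]
contact_force: [0.7, 0.4, 0.2]
opening: 0.0299
grip_force: 0.0
```

Emit:
play_rows:
  series:
    - [0.35,[0.7,-0.75,0],[0,0,0]]
    - [0.35,[0.7,-0.75,0.1],[0,0,0]]
    - [0.35,[0.7,-0.75,0.1],[0,0,0]]
    - [0.35,[0.7,-0.75,0.1],[0,0,0]]
    - [0.35,[0.7,-0.75,0.1],[0,0,0]]
    - [0.35,[0.5,-0.6,0.1],[0,0,0]]
    - [0.35,[0,0,0],[0,0,0]]
    - [0.35,[0,0,0],[0,0,0]]

```text
t: 2.15
tool_pos: [0.5595, -0.1005, 0.206]
tool_rot: [3.135, 0.193, -0.001]
contact_force: [-0.9, -0.6, 0.6]
opening: 0.03
grip_force: 0.0
```

```bash
python3 - <<'E'
from h import *
go((.5605,-.097,.2),7)
im,K,C=shot('wrist','w1'); print(w2px(K,C,[[.5605,-.097,.13],[.5605,-.097,.12]]))
E
```

```text
t 2.15 pos [ 0.5595 -0.1005  0.206 ] F [-0.9 -0.6  0.6] op 0.03 q6 1.14
turn [0.001 0.005 0.005] shift in target [ 0.028 -0.068  0.121] in current [ 0.028 -0.068  0.121]
[[306.69829729 250.52390894]
 [306.93926816 245.74743662]]
```

View pics/w1.png

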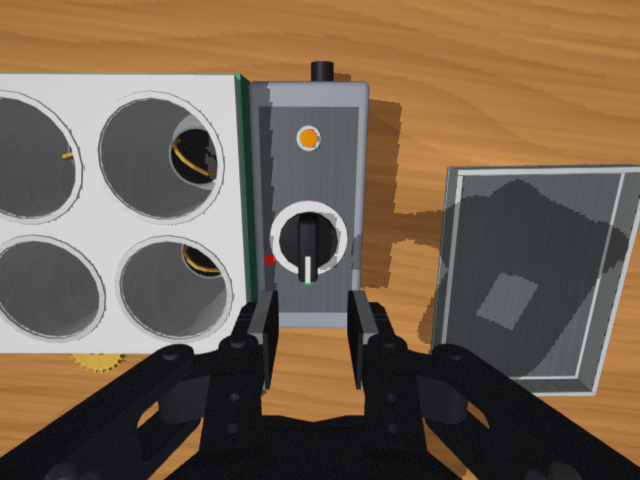

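The bar grip is centred at about (308,247), matching the projected position within 2 mm; pointer at green.

Emit:
play_rows:
  series:
    - [0.35,[0.03,-0.07,0.6],[0,0,0]]
    - [0.35,[0,0,0.6],[0,0,0]]
    - [0.35,[0,0,0.5],[0,0,0]]
    - [0.35,[0,0,0.18],[0,0,0]]
    - [0,[0,0,0],[0,0,0]]
    - [0,[0,0,0],[0,0,0]]
    - [0,[0,0,0],[0,0,0]]
    - [0,[0,0,0],[0,0,0]]

```text
t: 3.2
tool_pos: [0.5605, -0.0971, 0.1124]
tool_rot: [3.135, 0.193, -0.002]
contact_force: [-3.8, -2.8, -3.0]
opening: 0.0112
grip_force: 62.5
```

Emit:
play_rows:
  series:
    - [0,[0,0,0],[0,0,0.9]]
    - [0,[0,0,0],[0,0,0.9]]
    - [0,[0,0,0],[0,0,0.9]]
    - [0,[0,0,0],[0,0,0.9]]
    - [0,[0,0,0],[0,0,0.9]]
    - [0,[0,0,0],[0,0,0.9]]
    - [0,[0,0,0],[0,0,0.9]]
    - [0,[0,0,0],[0,0,0.9]]

```text
t: 4.2
tool_pos: [0.5599, -0.0982, 0.1124]
tool_rot: [2.834, -1.345, -0.001]
contact_force: [-5.5, -6.1, -1.9]
opening: 0.0113
grip_force: 62.6
```

```bash
cat >> h.py <<'E'
def plan(X,yaw,n,g,start=None):
    """n rows; turn about z spread over rows; shift expressed in each row's starting frame"""
    p,r,o=st(); x=r.as_matrix()[:,0]; y0=np.degrees(np.arctan2(x[1],x[0])); dy=(yaw-y0+180)%360-180
    if start: p,y0,dy=np.array(start[0]),start[1],yaw-start[1]
    step=(np.array(X)-p)/n/.05; print('from',p.round(4),round(y0,2),'F',np.round(o['contact_force'],1),'op',round(o['opening'],4),'q6',round(o['q'][5],2),'t',o['t'])
    print([[g,[round(float(v),2) for v in Rt(y0+dy*i/n).T@step],[0,0,round(-dy/n/8,2)]] for i in range(n)])
E
python3 - <<'E'
from h import *
p,r,o=st(); print(r.as_matrix()[:,0], o['wrist_torque'])
plan((.5,.314,.27),79.5,16,.6,start=((.56,-.098,.2),-51.5))
E
```

```text
[ 0.63225305 -0.77476111  0.00113879] [-1.31517008  1.11508342 -0.11904839]
from [ 0.56  -0.098  0.2  ] -51.5 F [-5.5 -6.1 -1.9] op 0.0113 q6 2.16 t 4.2
[[0.6, [-0.45, -0.26, -0.09], [0, 0, -1.02]], [0.6, [-0.41, -0.32, -0.09], [0, 0, -1.02]], [0.6, [-0.36, -0.38, -0.09], [0, 0, -1.02]], [0.6, [-0.3, -0.43, -0.09], [0, 0, -1.02]], [0.6, [-0.24, -0.46, -0.09], [0, 0, -1.02]], [0.6, [-0.17, -0.49, -0.09], [0, 0, -1.02]], [0.6, [-0.1, -0.51, -0.09], [0, 0, -1.02]], [0.6, [-0.02, -0.52, -0.09], [0, 0, -1.02]], [0.6, [0.05, -0.52, -0.09], [0, 0, -1.02]], [0.6, [0.13, -0.51, -0.09], [0, 0, -1.02]], [0.6, [0.2, -0.48, -0.09], [0, 0, -1.02]], [0.6, [0.26, -0.45, -0.09], [0, 0, -1.02]], [0.6, [0.32, -0.41, -0.09], [0, 0, -1.02]], [0.6, [0.38, -0.36, -0.09], [0, 0, -1.02]], [0.6, [0.43, -0.3, -0.09], [0, 0, -1.02]], [0.6, [0.46, -0.24, -0.09], [0, 0, -1.02]]]
```

Emit:
play_rows:
  series:
    - [0,[0,0,0],[0,0,0.2]]
    - [0,[0,0,0],[0,0,0]]
    - [0.4,[0,0,0],[0,0,0]]
    - [0.4,[0,0,0],[0,0,0]]
    - [0.4,[0,0,0],[0,0,0]]
    - [0.4,[0,0,-0.6],[0,0,0]]
    - [0.4,[0,0,-0.6],[0,0,0]]
    - [0.4,[0,0,-0.6],[0,0,0]]

```text
t: 5.2
tool_pos: [0.5612, -0.0964, 0.2036]
tool_rot: [-2.821, 1.38, -0.001]
contact_force: [0.2, -0.5, 0.1]
opening: 0.034
grip_force: 0.0
```

```bash
python3 - <<'E'
from h import *
im,K,C=shot('wrist','w2')
E
```

Emit:
play_rows:
  series:
    - [0.6,[-0.45,-0.26,-0.2],[0,0,-1]]
    - [0.6,[-0.41,-0.32,-0.2],[0,0,-1]]
    - [0.6,[-0.36,-0.38,-0.2],[0,0,-1]]
    - [0.6,[-0.3,-0.43,-0.2],[0,0,-1]]
    - [0.6,[-0.24,-0.46,-0.1],[0,0,-1]]
    - [0.6,[-0.17,-0.49,-0.1],[0,0,-1]]
    - [0.6,[-0.1,-0.51,-0.1],[0,0,-1]]
    - [0.6,[-0.02,-0.52,-0.1],[0,0,-1]]

```text
t: 6.25
tool_pos: [0.535, 0.1111, 0.2624]
tool_rot: [-3.124, -0.332, -0.001]
contact_force: [0.7, -0.1, 0.6]
opening: 0.0509
grip_force: 0.0
```

Emit:
play_rows:
  series:
    - [0.6,[0.05,-0.52,-0.09],[0,0,-1]]
    - [0.6,[0.13,-0.51,-0.09],[0,0,-1]]
    - [0.6,[0.2,-0.48,0],[0,0,-1]]
    - [0.6,[0.26,-0.45,0],[0,0,-1]]
    - [0.6,[0.32,-0.41,0],[0,0,-1]]
    - [0.6,[0.38,-0.36,0],[0,0,-1]]
    - [0.6,[0.43,-0.3,0],[0,0,-1]]
    - [0.6,[0.46,-0.24,0],[0,0,-1]]

```text
t: 7.25
tool_pos: [0.5149, 0.319, 0.2712]
tool_rot: [-2.473, -1.937, -0.001]
contact_force: [0.4, -0.6, -0.7]
opening: 0.0513
grip_force: 0.0
```

```bash
python3 - <<'E'
from h import *
im,K,C=shot('wrist','w3')
go((.506,.314,.2),79.5)
print(w2px(K,C,[[.506,.314,.174]]))
a=cv2.imread('pics/w2.png'); cv2.imwrite('pics/comp.png',np.hstack([cv2.resize(a,(400,300)),cv2.resize(im,(400,300))]))
E
```

```text
t 7.3 pos [0.5142 0.3215 0.2711] F [-2.   1.  -0.1] op 0.051 q6 0.67
turn [-0.006 -0.019 -0.384] shift in target [-0.178 -0.134  1.422] in current [-0.189 -0.123  1.421]
[[301.82715688 252.18794844]]
```

View pics/comp.png

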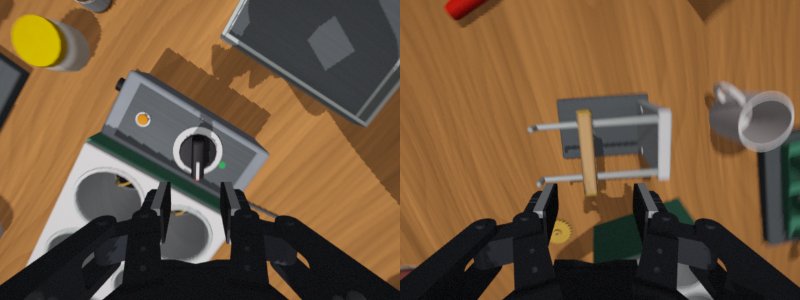

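Left: the pointer has turned from green to the red side. Right: the handle lies across the prongs, centre about (297,244) full-scale. The J's direction isn't visible yet.

```bash
python3 - <<'E'
from h import *
K,C=load('w3'); print(px2w(K,C,[(294,176),(301,312),(297,244)],.174).round(4).tolist())
a=cv2.imread('pics/w3.png')[140:330,180:450]; b,_,_=shot('scene','s1'); b=b[150:240,330:410]
cv2.imwrite('pics/comp2.png',np.hstack([cv2.resize(a,(426,300)),cv2.resize(b,(320,300),interpolation=cv2.INTER_CUBIC)]))
E
```

```text
[[0.5141, 0.3664, 0.174], [0.4938, 0.2692, 0.174], [0.5042, 0.3206, 0.174]]
```

View pics/comp2.png

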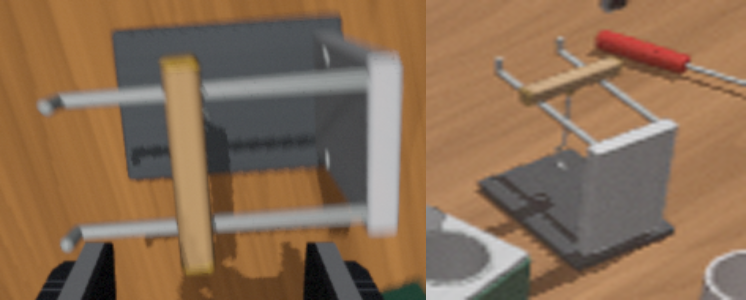

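Emit:
play_rows:
  series:
    - [0.6,[0,0,0],[0,0,-0.38]]
    - [0.6,[-0.12,-0.16,0.4],[0,0,0]]
    - [0.6,[0,0,0.4],[0,0,0]]
    - [0.6,[0,0,0],[0,0,0]]
    - [0.6,[0,0,0],[0,0,0]]
    - [0.6,[0,0,0],[0,0,0]]
  force: 100

```text
t: 8.1
tool_pos: [0.5066, 0.3136, 0.2324]
tool_rot: [2.426, 1.995, 0.003]
contact_force: [0.5, 0.6, 0.4]
opening: 0.0511
grip_force: 0.0
```

```bash
python3 - <<'E'
from h import *
im,K,C=shot('wrist','w4'); go((.505,.317,.148),79.5)
hsv=cv2.cvtColor(im,cv2.COLOR_BGR2HSV)
print(w2px(K,C,[[.505,.317,.174],[.513,.366,.174],[.497,.268,.174]]).round(0).tolist())
cv2.imwrite('pics/w4c.png',im[120:420,130:530])
E
```

```text
t 8.15 pos [0.5066 0.3137 0.2324] F [ 0.6  0.1 -1.4] op 0.0514 q6 0.62
turn [ 0.01  -0.007 -0.08 ] shift in target [ 0.06  -0.043  1.687] in current [ 0.058 -0.046  1.687]
[[308.0, 257.0], [305.0, 172.0], [311.0, 332.0]]
```

View pics/w4c.png

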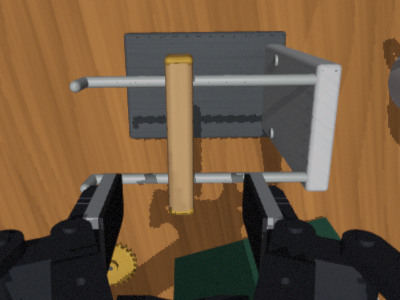

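Handle ends at full-frame (309,182) and (310,329); prongs at rows ~201 and ~298, upturned ends near (208,206) and (218,303).

```bash
python3 - <<'E'
from h import *
K,C=load('w4'); 
h=px2w(K,C,[(309,182),(310,329)],.174);print(h.round(4).tolist(),h.mean(0).round(4),np.linalg.norm(h[1]-h[0]))
pr=px2w(K,C,[(230,202),(430,200),(240,300),(430,298)],.155);print(pr.round(4).tolist(),pr.mean(0))
e=px2w(K,C,[(206,206),(216,305)],.168);print(e.round(4).tolist(),e.mean(0).round(4))
d=pr[1]-pr[0]+pr[3]-pr[2];a=np.arctan2(d[1],d[0]);print('stand yaw',np.degrees(a)); print('rest', e.mean(0)+.05*np.array([np.cos(a),np.sin(a),0]))
go((*h.mean(0)[:2],.148),79)
E
```

```text
[[0.514, 0.3601, 0.174], [0.4966, 0.2701, 0.174]] [0.5053 0.3151 0.174 ] 0.09170374629426227
[[0.4632, 0.3551, 0.155], [0.5841, 0.3325, 0.155], [0.4526, 0.2897, 0.155], [0.5774, 0.2665, 0.155]] [0.51934378 0.31092733 0.155     ]
[[0.4524, 0.3573, 0.168], [0.4409, 0.2949, 0.168]] [0.4466 0.3261 0.168 ]
stand yaw -10.564528765756183
rest [0.49580243 0.31695428 0.168     ]
t 8.15 pos [0.5066 0.3137 0.2324] F [ 0.6  0.1 -1.4] op 0.0514 q6 0.62
turn [ 0.01  -0.007 -0.017] shift in target [ 0.023 -0.03   1.687] in current [ 0.021 -0.033  1.687]
```

Emit:
play_rows:
  series:
    - [0.6,[0.02,-0.03,0.6],[0,0,0]]
    - [0.6,[0,0,0.6],[0,0,0]]
    - [0.6,[0,0,0.48],[0,0,0]]
    - [0.6,[0,0,0],[0,0,0]]
    - [0,[0,0,0],[0,0,0]]
    - [0,[0,0,0],[0,0,0]]
    - [0,[0,0,0],[0,0,0]]
    - [0,[0,0,0],[0,0,0]]

```text
t: 9.15
tool_pos: [0.5059, 0.3153, 0.1496]
tool_rot: [2.426, 1.995, 0.006]
contact_force: [0.3, 0.0, 5.3]
opening: 0.0139
grip_force: 98.1
```

Emit:
play_rows:
  series:
    - [0,[0,0,0],[0,0,0]]
    - [0,[0,0,-0.4],[0,0,0]]
    - [0,[0,0,-0.6],[0,0,0]]
    - [0,[0,0,-0.6],[0,0,0]]
    - [0,[0,0,-0.6],[0,0,0]]
    - [0,[0,0,-0.6],[0,0,0]]
    - [0,[0,0,-0.2],[0,0,0]]
    - [0,[0,0,0],[0,0,0]]

```text
t: 10.15
tool_pos: [0.5048, 0.3148, 0.2979]
tool_rot: [2.426, 1.995, 0.002]
contact_force: [0.3, -0.1, -1.4]
opening: 0.0142
grip_force: 97.6
```

```bash
python3 - <<'E'
from h import *
a,K,C=shot('wrist','w5'); b,K2,C2=shot('scene','s2'); p,r,o=st(); print(p)
u=w2px(K2,C2,p-[0,0,.05])[0].astype(int);print(u)
b=b[u[1]-60:u[1]+60,u[0]-60:u[0]+60]
cv2.imwrite('pics/comp3.png',np.hstack([cv2.resize(a,(480,360)),cv2.resize(b,(320,360),interpolation=cv2.INTER_CUBIC)]))
E
```

```text
[0.50409183 0.31445732 0.29565489]
[367 153]
```

View pics/comp3.png

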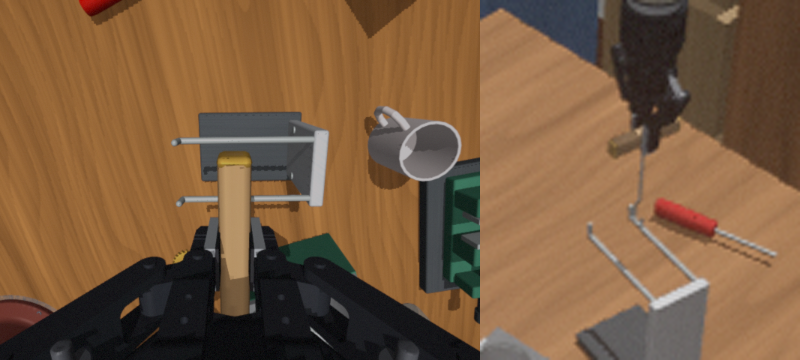

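The hook is held at mid-handle and the J hangs below. Next I move over the dryer for one close look at the loops and the J's direction.

Emit:
play_rows:
  series:
    - [0,[0,0,-0.6],[0,0,0]]
    - [0,[-0.9,0.35,-0.15],[0,0,0]]
    - [0,[-0.95,0.35,0],[0,0,0]]
    - [0,[-0.95,0.35,0],[0,0,0]]
    - [0,[-0.95,0.35,0],[0,0,0]]
    - [0,[-0.95,0.35,0],[0,0,0]]
    - [0,[-0.95,0.35,0],[0,0,0]]
    - [0,[-0.9,0.35,0],[0,0,0]]

```text
t: 11.25
tool_pos: [0.5611, -0.0319, 0.3327]
tool_rot: [-2.425, -1.994, 0.003]
contact_force: [0.4, 0.4, -1.1]
opening: 0.0146
grip_force: 97.6
```

Emit:
play_rows:
  series:
    - [0,[0,0,0],[0,0,0]]
    - [0,[0,0,0],[0,0,0]]
    - [0,[0,0,0],[0,0,0]]

```text
t: 11.62
tool_pos: [0.5614, -0.029, 0.3343]
tool_rot: [-2.424, -1.997, 0.001]
contact_force: [-0.4, 0.3, -1.3]
opening: 0.0141
grip_force: 97.7
```

```bash
python3 - <<'E'
from h import *
a,K,C=shot('wrist','w6'); b,K2,C2=shot('scene','s3'); p,r,o=st(); print(p,o['opening'])
q=w2px(K,C,[[.5224,-.0133,.08],[.6058,-.0029,.08],[.5955,.0804,.08]]);print(q)
M=r.as_matrix(); ux=M[:,1]  # tool y
hm=p+[0,0,.0155]
def J(s): 
    P=[(0,-.01),(0,-.085),(-.008,-.097),(-.008,-.115),(0,-.119),(.008,-.115),(.008,-.105)]
    return np.array([hm+s*ux*x+np.array([0,0,z]) for x,z in P])
u=w2px(K2,C2,hm-[0,0,.1])[0]; x0,y0=int(u[0])-25,int(u[1])-30
cr=cv2.resize(b[y0:y0+60,x0:x0+50],None,fx=5,fy=5,interpolation=cv2.INTER_CUBIC)
o2=[cr]
for s in(1,-1):
    c=cr.copy(); q=((w2px(K2,C2,J(s))-[x0,y0]+.5)*5).astype(np.int32); cv2.polylines(c,[q],False,(0,0,255),1); o2.append(c)
cv2.imwrite('pics/hk.png',np.hstack(o2)); cv2.imwrite('pics/w6v.png',np.vstack([np.hstack(o2),cv2.resize(a[0:300,65:565],(750,300) if 0 else (500,300))[:, :500].copy() if 0 else np.pad(a[20:320,65:565],((0,0),(0,250),(0,0)))]))
E
```

```text
[ 0.56156885 -0.02909507  0.33467523] 0.01450010362907022
[[275.44912298 193.88778205]
 [348.56507817 169.77841249]
 [325.15893629  90.24111976]]
```

View pics/w6v.png

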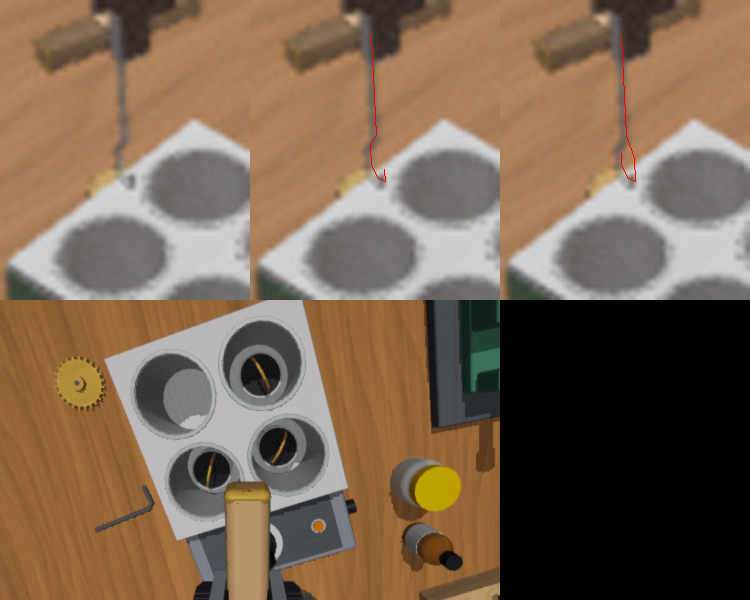

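The J's overlay with hook +x along tool +y matches: tip right, shank left. The loops are seen at full-frame about (325,96), (346,166) and (275,190), so I fit them by model.

```bash
cat >> h.py <<'E'
from scipy.optimize import least_squares
def loopfit(im,K,C,xy,z0,rad=.034,show=True):
    """fit basket pose (x,y,yaw of loop direction) from brass pixels near xy"""
    hsv=cv2.cvtColor(im,cv2.COLOR_BGR2HSV); m=cv2.inRange(hsv,(12,110,60),(32,255,255))
    v,u=np.nonzero(m); P=np.c_[u,v].astype(float)
    W=px2w(K,C,P,z0+.045)[:,:2]; P=P[np.linalg.norm(W-xy,axis=1)<rad]
    best=None
    L=np.array([(-.019,.03),(-.017,.045),(0,.063),(.017,.045),(.019,.03)])
    t=np.linspace(0,4,81); L=np.c_[np.interp(t,range(5),L[:,0]),np.interp(t,range(5),L[:,1])]
    def pl(q): return w2px(K,C,np.c_[q[0]+L[:,0]*np.cos(q[2]),q[1]+L[:,0]*np.sin(q[2]),z0+L[:,1]])
    def res(q):
        D=np.linalg.norm(P[:,None]-pl(q)[None],axis=2); return np.r_[D.min(1),.5*D.min(0)]
    for a in np.arange(0,np.pi,np.pi/6):
        s=least_squares(res,[*xy,a],x_scale=[.01,.01,.3],loss='soft_l1')
        if best is None or s.cost<best.cost: best=s
    q=best.x
    if show: print('basket',q[:2].round(4),'loop dir deg',round(np.degrees(q[2])%180,1),'n',len(P),'rms',round(np.sqrt(np.mean(best.fun**2)),2))
    return q
E
python3 - <<'E'
from h import *
im=cv2.imread('pics/w6.png');K,C=load('w6')
im0=cv2.imread('pics/top0.png');K0,C0=load('top0')
for w in [(.5955,.0804),(.6058,-.0029),(.5224,-.0133)]:
    loopfit(im,K,C,np.array(w),.018); loopfit(im0,K0,C0,np.array(w),.018)
E
```

```text
basket [0.5966 0.0787] loop dir deg 109.1 n 130 rms 0.83
basket [0.5979 0.0777] loop dir deg 107.1 n 25 rms 0.48
basket [ 0.6021 -0.0021] loop dir deg 52.9 n 114 rms 0.76
basket [ 0.6035 -0.0017] loop dir deg 50.3 n 26 rms 0.43
basket [ 0.5286 -0.0253] loop dir deg 128.7 n 239 rms 4.76
basket [ 0.5228 -0.0108] loop dir deg 66.0 n 25 rms 0.52
```

```bash
python3 - <<'E'
from h import *
plan((.5806,.0732,.30),108,5,0)
E
```

```text
from [ 0.5616 -0.0291  0.3347] 78.98 F [-0.2 -0.6  0.2] op 0.0145 q6 0.01 t 11.725
[[0, [0.42, -0.0, 0.14], [0, 0, np.float64(-0.73)]], [0, [0.41, 0.04, 0.14], [0, 0, np.float64(-0.73)]], [0, [0.41, 0.08, 0.14], [0, 0, np.float64(-0.73)]], [0, [0.4, 0.12, 0.14], [0, 0, np.float64(-0.73)]], [0, [0.38, 0.16, 0.14], [0, 0, np.float64(-0.73)]]]
```

Emit:
play_rows:
  series:
    - [0,[0.42,0,0.14],[0,0,-0.73]]
    - [0,[0.41,0.04,0.14],[0,0,-0.73]]
    - [0,[0.41,0.08,0.14],[0,0,-0.73]]
    - [0,[0.4,0.12,0.14],[0,0,-0.73]]
    - [0,[0.38,0.16,0.14],[0,0,-0.73]]
    - [0,[0,0,0],[0,0,0]]
    - [0,[0,0,0],[0,0,0]]

```text
t: 12.6
tool_pos: [0.5809, 0.072, 0.3001]
tool_rot: [1.845, 2.542, -0.0]
contact_force: [0.5, -1.2, -0.6]
opening: 0.014
grip_force: 100.6
```

```bash
python3 - <<'E'
from h import *
go((.5806,.0732,.1585),108)
im,K,C=shot('wrist','w7')
loopfit(im,K,C,np.array([.5955,.0804]),.018)
loopfit(im,K,C,np.array([.6035,-.002]),.018)
E
```

```text
t 12.6 pos [0.5809 0.072  0.3001] F [ 0.5 -1.2 -0.6] op 0.014 q6 -0.32
turn [0.001 0.004 0.007] shift in target [2.400e-02 1.000e-03 2.832e+00] in current [2.500e-02 1.000e-03 2.832e+00]
basket [0.5862 0.0653] loop dir deg 4.3 n 942 rms 8.39
basket [ 0.6036 -0.0012] loop dir deg 4.7 n 1180 rms 12.33
```

Emit:
play_rows:
  series:
    - [0,[0.02,0,0.6],[0,0,0]]
    - [0,[0,0,0.6],[0,0,0]]
    - [0,[0,0,0.6],[0,0,0]]
    - [0,[0,0,0.5],[0,0,0]]
    - [0,[0,0,0.33],[0,0,0]]
    - [0,[0,0,0.2],[0,0,0]]
    - [0,[0,0,0],[0,0,0]]
    - [0,[0,0,0],[0,0,0]]

```text
t: 13.65
tool_pos: [0.5814, 0.0728, 0.1595]
tool_rot: [1.844, 2.541, 0.002]
contact_force: [-0.1, -0.2, -1.5]
opening: 0.014
grip_force: 100.7
```

Emit:
play_rows:
  series:
    - [0,[0,0.12,0],[0,0,0]]
    - [0,[0,0.12,0],[0,0,0]]
    - [0,[0,0.1,0],[0,0,0]]
    - [0,[0,0,0],[0,0,0]]
    - [0,[0,0,-0.1],[0,0,0]]
    - [0,[0,0,-0.1],[0,0,0]]
    - [0,[0,0,-0.1],[0,0,0]]
    - [0,[0,0,-0.1],[0,0,0]]

```text
t: 14.65
tool_pos: [0.5969, 0.0781, 0.1789]
tool_rot: [1.845, 2.542, 0.0]
contact_force: [1.1, 0.1, -0.3]
opening: 0.014
grip_force: 100.7
```

Emit:
play_rows:
  series:
    - [0,[0,0,-0.3],[0,0,0]]
    - [0,[0,0,-0.4],[0,0,0]]
    - [0,[0,0,-0.45],[0,0,0]]
    - [0,[0,0,-0.45],[0,0,0]]
    - [0,[0,0,-0.45],[0,0,0]]
    - [0,[0,0,-0.45],[0,0,0]]
    - [0,[0,0,-0.35],[0,0,0]]
    - [0,[0,0,-0.1],[0,0,0]]

```text
t: 15.65
tool_pos: [0.5973, 0.0781, 0.3278]
tool_rot: [1.844, 2.541, 0.002]
contact_force: [-0.1, -0.1, -1.7]
opening: 0.0139
grip_force: 100.6
```

```bash
python3 - <<'E'
from h import *
b,K,C=shot('scene','s4'); p,r,o=st(); print(p,o['contact_force'],o['wrist_torque'])
u=w2px(K,C,p-[0,0,.13])[0].astype(int)
t,Kt,Ct=shot('top','t4')
cv2.imwrite('pics/comp4.png',np.hstack([cv2.resize(b[u[1]-60:u[1]+60,u[0]-60:u[0]+60],(480,480),interpolation=cv2.INTER_CUBIC),cv2.resize(t[210:340,395:495],(320,480))]))
E
```

```text
[0.59723085 0.07815494 0.32738506] [-0.58885884 -0.66796649 -1.20710095] [ 0.01504734  0.04761608 -0.00693646]
```

View pics/comp4.png

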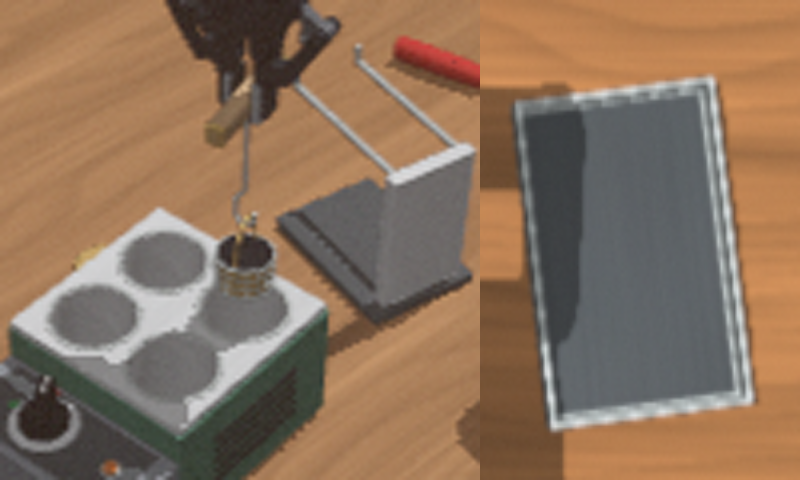

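Basket A hangs from the hook's throat; tray corners in the top image are unchanged.

Emit:
play_rows:
  series:
    - [0,[-0.14,-0.05,-0.05],[0,0,0]]
    - [0,[-0.28,-0.1,0],[0,0,0]]
    - [0,[-0.47,-0.17,0],[0,0,0]]
    - [0,[-0.66,-0.24,0],[0,0,0]]
    - [0,[-0.75,-0.28,0],[0,0,0]]
    - [0,[-0.75,-0.28,0],[0,0,0]]
    - [0,[-0.75,-0.28,0],[0,0,0]]
    - [0,[-0.75,-0.28,0],[0,0,0]]

```text
t: 16.75
tool_pos: [0.5868, -0.1665, 0.3276]
tool_rot: [-1.846, -2.541, 0.001]
contact_force: [0.7, -0.3, -1.0]
opening: 0.0139
grip_force: 107.9
```

Emit:
play_rows:
  series:
    - [0,[-0.75,-0.28,0],[0,0,0]]
    - [0,[-0.75,-0.28,0],[0,0,0]]
    - [0,[-0.56,-0.21,0],[0,0,0]]
    - [0,[-0.38,-0.14,0],[0,0,0]]
    - [0,[-0.23,-0.09,0],[0,0,0]]
    - [0,[-0.15,-0.06,0],[0,0,0]]
    - [0,[0,0,0],[0,0,0]]
    - [0,[0,0,0],[0,0,0]]

```text
t: 17.75
tool_pos: [0.5811, -0.3139, 0.3285]
tool_rot: [1.844, 2.544, 0.001]
contact_force: [-0.1, 0.3, -1.6]
opening: 0.0138
grip_force: 107.9
```

```bash
cat >> h.py <<'E'
def tray(im,K,C):
    """tray centre/yaw: grey (unsaturated) blob near the tray in the top view"""
    hsv=cv2.cvtColor(im,cv2.COLOR_BGR2HSV); m=((hsv[...,1]<90)).astype(np.uint8); m[:, :385]=0; m[:,505:]=0; m[:200]=0; m[350:]=0
    m=cv2.morphologyEx(m,cv2.MORPH_OPEN,np.ones((5,5))); c=max(cv2.findContours(m,0,2)[0],key=cv2.contourArea)
    b=cv2.boxPoints(cv2.minAreaRect(c)); W=px2w(K,C,b,.02)
    e=max([W[1]-W[0],W[2]-W[1]],key=np.linalg.norm); e=e*np.sign(e[0])
    print('tray',W.mean(0).round(4),'yaw',round(np.degrees(np.arctan2(e[1],e[0])),1),'size',[round(np.linalg.norm(W[i+1]-W[i]),3) for i in(0,1)])
E
python3 - <<'E'
from h import *
tray(cv2.imread('pics/top0.png'),*load('top0'))
tray(cv2.imread('pics/t4.png'),*load('t4'))
im,K,C=shot('top','t5'); tray(im,K,C)
go((.5805,-.3145,.18),108)
E
```

```text
tray [ 0.5117 -0.3231  0.02  ] yaw 7.3 size [np.float64(0.179), np.float64(0.245)]
tray [ 0.5117 -0.323   0.02  ] yaw 7.4 size [np.float64(0.179), np.float64(0.245)]
tray [ 0.5438 -0.2924  0.02  ] yaw 6.5 size [np.float64(0.128), np.float64(0.171)]
t 17.8 pos [ 0.5811 -0.3139  0.3284] F [-0.1 -0.2 -2.9] op 0.0137 q6 -0.92
turn [ 0.001 -0.002  0.016] shift in target [-0.008 -0.015  2.969] in current [-0.009 -0.016  2.969]
```

```bash
cat >> h.py <<'E'
def scdiff(im,ref='pics/scene0.png'):
    """per-edge change of tray outline patches in the scene view"""
    K,C=load('scene0'); a=cv2.imread(ref); out=[]
    R7=R.from_euler('z',7.3,degrees=True).as_matrix()
    for c in [(.12,.085),(.12,-.085),(-.12,-.085),(-.12,.085),(0,-.085),(0,.085),(.12,0),(-.12,0)]:
        u=w2px(K,C,np.array([.5117,-.323,.028])+R7@[*c,0])[0].astype(int)
        s=np.s_[u[1]-6:u[1]+7,u[0]-6:u[0]+7]; out.append(round(float(np.abs(im[s].astype(int)-a[s]).mean()),1))
    print('tray edge diffs',out)
E
python3 - <<'E'
from h import *
scdiff(cv2.imread('pics/s4.png')); im,K,C=shot('scene','s5'); scdiff(im)
E
```

```text
tray edge diffs [39.1, 2.0, 2.0, 34.3, 2.0, 30.7, 3.3, 1.9]
tray edge diffs [2.7, 2.5, 35.4, 6.0, 2.2, 3.3, 2.5, 2.3]
```

Emit:
play_rows:
  series:
    - [0,[0,0,0.15],[0,0,0]]
    - [0,[0,0,0.4],[0,0,0]]
    - [0,[0,0,0.6],[0,0,0]]
    - [0,[0,0,0.6],[0,0,0]]
    - [0,[0,0,0.5],[0,0,0]]
    - [0,[0,0,0.3],[0,0,0]]
    - [0,[0,0,0.15],[0,0,0]]
    - [0,[0,0,0.1],[0,0,0]]

```text
t: 18.85
tool_pos: [0.5812, -0.3148, 0.1885]
tool_rot: [1.844, 2.542, 0.0]
contact_force: [-1.1, 0.2, -1.8]
opening: 0.0138
grip_force: 107.9
```

Emit:
play_rows:
  series:
    - [0,[0,0,0.1],[0,0,0]]
    - [0,[0,0,0.1],[0,0,0]]
    - [0,[0,0,0.1],[0,0,0]]
    - [0,[0,0,0.1],[0,0,0]]
    - [0,[0,0,0.15],[0,0,0]]
    - [0,[0,0,0.15],[0,0,0]]
    - [0,[0,0,0.1],[0,0,0]]
    - [0,[0,0,0],[0,0,0]]

```text
t: 19.85
tool_pos: [0.5806, -0.3144, 0.1475]
tool_rot: [-1.844, -2.542, -0.0]
contact_force: [-0.1, 0.8, -0.9]
opening: 0.0139
grip_force: 108.0
```

Emit:
play_rows:
  series:
    - [0,[0,-0.1,0],[0,0,0]]
    - [0,[0,-0.12,0],[0,0,0]]
    - [0,[0,-0.12,0],[0,0,0]]
    - [0,[0,0,0],[0,0,0]]
    - [0,[0,0,0],[0,0,0]]
    - [0,[0,0,-0.2],[0,0,0]]
    - [0,[0,0,-0.4],[0,0,0]]
    - [0,[0,0,-0.6],[0,0,0]]

```text
t: 20.85
tool_pos: [0.5647, -0.3197, 0.2095]
tool_rot: [-1.844, -2.542, -0.0]
contact_force: [-0.0, -0.0, -0.4]
opening: 0.014
grip_force: 108.1
```

```bash
python3 - <<'E'
from h import *
b,K,C=shot('scene','s6'); p,r,o=st(); print(p,o['opening'])
loopfit(b,K,C,np.array([.581,-.314]),.005,rad=.028)
u=w2px(K,C,[.581,-.314,.04])[0].astype(int)
w,Kw,Cw=shot('wrist','w8')
cv2.imwrite('pics/comp5.png',np.hstack([cv2.resize(b[u[1]-60:u[1]+60,u[0]-60:u[0]+60],(400,400),interpolation=cv2.INTER_CUBIC),cv2.resize(w,(400,400))]))
E
```

```text
[ 0.56689215 -0.32133561  0.21597317] 0.013723579360678959Traceback (most recent call last):
  File "<stdin>", line 3, in <module>
  File "h.py", line 52, in loopfit
    s=least_squares(res,[*xy,a],x_scale=[.01,.01,.3],loss='soft_l1')
    return func(*args, **kwargs)
    vector_fun = VectorFunction(
        fun_wrapped,
    ...<6 lines>...
        workers=workers
    )
    self._update_fun()
    ~~~~~~~~~~~~~~~~^^
    self.f = self.fun_wrapped(xp_copy(self.x))
             ~~~~~~~~~~~~~~~~^^^^^^^^^^^^^^^^^
    return np.atleast_1d(self.fun(x))
                         ~~~~~~~~^^^
    return self.f(x, *self.args, **self.kwargs)
           ~~~~~~^^^^^^^^^^^^^^^^^^^^^^^^^^^^^^
  File "h.py", line 50, in res
    D=np.linalg.norm(P[:,None]-pl(q)[None],axis=2); return np.r_[D.min(1),.5*D.min(0)]
                                                                             ~~~~~^^^
    return umr_minimum(a, axis, None, out, keepdims, initial, where)
ValueError: zero-size array to reduction operation minimum which has no identity
```

```bash
python3 - <<'E'
from h import *
b=cv2.imread('pics/s6.png');K,C=load('s6')
u=w2px(K,C,[.575,-.316,.08])[0].astype(int)
w,Kw,Cw=shot('wrist','w8')
cv2.imwrite('pics/comp5.png',np.hstack([cv2.resize(b[u[1]-60:u[1]+60,u[0]-60:u[0]+60],(400,400),interpolation=cv2.INTER_CUBIC),cv2.resize(w,(400,400))]))
E
```

```text
(no output)
```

View pics/comp5.png

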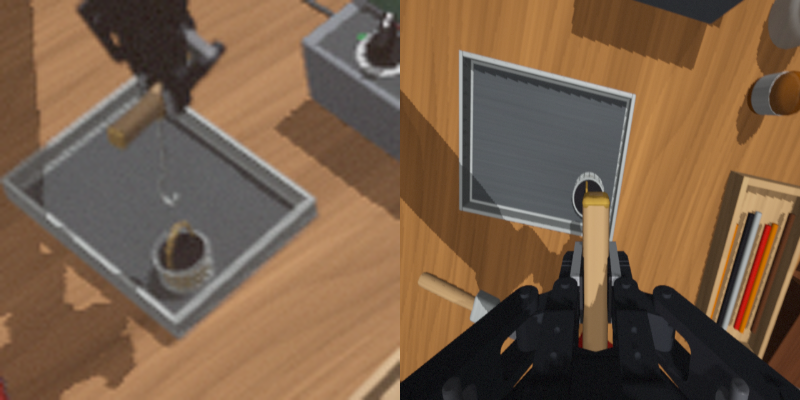

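The basket stands upright in the tray and the hook is free, but the basket sits near the tray's +x corner, so the tray seems to have been knocked. I'll measure from the corners at (5,180), (180,325), (315,203) in the panel.

```bash
python3 - <<'E'
from h import *
K,C=load('s6'); u=w2px(K,C,[.575,-.316,.08])[0].astype(int)
f=lambda l:[(u[0]-60+x*.3-.35,u[1]-60+y*.3-.35) for x,y in l]
W=px2w(K,C,f([(5,180),(178,328),(316,203),(150,75)]),.028);print('corners',W.round(4).tolist(),W.mean(0))
print('basket lid',px2w(K,C,f([(184,253)]),.035),'loop top',px2w(K,C,f([(180,224)]),.068))
Kw,Cw=load('w8'); g=lambda l:[(x*1.6,y*1.2) for x,y in l]
print('wrist',px2w(Kw,Cw,g([(61,52),(235,95),(212,238),(60,212)]),.028).round(4).tolist())
print('wrist basket',px2w(Kw,Cw,g([(188,194)]),.035))
p,r,o=st();print(p,o['t'])
E
```

```text
corners [[0.3946, -0.4208, 0.028], [0.6333, -0.3908, 0.028], [0.6086, -0.2253, 0.028], [0.3765, -0.2515, 0.028]] [ 0.50327553 -0.32209051  0.028     ]
basket lid [[ 0.57793567 -0.34611304  0.035     ]] loop top [[ 0.57298645 -0.34081914  0.068     ]]
wrist [[0.3593, -0.2553, 0.028], [0.5927, -0.2216, 0.028], [0.6157, -0.3833, 0.028], [0.3818, -0.4246, 0.028]]
wrist basket [[ 0.56262234 -0.34111367  0.035     ]]
[ 0.56720524 -0.3215745   0.21497935] 20.95
```

```bash
sed -i 's/round(-dy\/n\/8,2)/round(float(-dy)\/n\/8,2)/' h.py; python3 - <<'E'
from h import *
plan((.5906,.0077,.3),51.6,9,0,start=((.5672,-.3216,.297),108))
E
```

```text
from [ 0.5672 -0.3216  0.297 ] 108 F [-0.4  0.3 -0.1] op 0.0141 q6 -0.95 t 20.95
[[0, [0.68, 0.28, -0.01], [0, 0, 0.78]], [0, [0.71, 0.2, -0.01], [0, 0, 0.78]], [0, [0.72, 0.12, -0.01], [0, 0, 0.78]], [0, [0.73, 0.04, -0.01], [0, 0, 0.78]], [0, [0.73, -0.04, -0.01], [0, 0, 0.78]], [0, [0.72, -0.12, -0.01], [0, 0, 0.78]], [0, [0.71, -0.2, -0.01], [0, 0, 0.78]], [0, [0.68, -0.27, -0.01], [0, 0, 0.78]], [0, [0.65, -0.35, -0.01], [0, 0, 0.78]]]
```

Emit:
play_rows:
  series:
    - [0,[0,0,-0.8],[0,0,0]]
    - [0,[0,0,-0.8],[0,0,0]]
    - [0,[0.68,0.28,0],[0,0,0.78]]
    - [0,[0.71,0.2,0],[0,0,0.78]]
    - [0,[0.72,0.12,0],[0,0,0.78]]
    - [0,[0.73,0.04,0],[0,0,0.78]]
    - [0,[0.73,-0.04,0],[0,0,0.78]]
    - [0,[0.72,-0.12,0],[0,0,0.78]]

```text
t: 21.95
tool_pos: [0.5795, -0.0994, 0.2881]
tool_rot: [2.567, 1.811, 0.0]
contact_force: [0.4, 0.5, -1.1]
opening: 0.0139
grip_force: 108.0
```

Emit:
play_rows:
  series:
    - [0,[0.71,-0.2,0],[0,0,0.78]]
    - [0,[0.68,-0.27,0],[0,0,0.78]]
    - [0,[0.65,-0.35,0],[0,0,0.78]]
    - [0,[0,0,0],[0,0,0]]
    - [0,[0,0,0],[0,0,0]]

```text
t: 22.58
tool_pos: [0.5867, 0.0092, 0.2882]
tool_rot: [2.824, 1.376, -0.0]
contact_force: [0.3, 0.0, -1.1]
opening: 0.0142
grip_force: 108.0
```

```bash
python3 - <<'E'
from h import *
go((.5906,.0077,.1585),51.6)
im,K,C=shot('top','t7'); tray(im,K,C)
hsv=cv2.cvtColor(im,cv2.COLOR_BGR2HSV)
m=cv2.inRange(hsv,(10,90,60),(35,255,255)); m[:, :415]=0; m[:,472:]=0; m[:240]=0; m[318:]=0
v,u=np.nonzero(m); print(len(u), px2w(K,C,np.c_[u,v],.05).round(3)[:,:2].tolist()[:30])
loopfit(im,K,C,np.array([.57,-.34]),.005,rad=.04)
E
```

```text
t 22.57 pos [0.5867 0.0092 0.2882] F [ 0.3  0.  -1.1] op 0.0142 q6 0.55
turn [0.002 0.003 0.046] shift in target [0.025 0.079 2.594] in current [0.026 0.078 2.594]
tray [ 0.4877 -0.3213  0.02  ] yaw 7.6 size [np.float64(0.18), np.float64(0.246)]
190 [[0.609, -0.244], [0.609, -0.247], [0.609, -0.249], [0.609, -0.252], [0.609, -0.255], [0.609, -0.257], [0.609, -0.26], [0.609, -0.263], [0.609, -0.265], [0.609, -0.268], [0.609, -0.271], [0.609, -0.273], [0.61, -0.276], [0.61, -0.279], [0.61, -0.281], [0.61, -0.284], [0.61, -0.287], [0.61, -0.289], [0.61, -0.292], [0.61, -0.295], [0.61, -0.297], [0.61, -0.3], [0.61, -0.303], [0.61, -0.305], [0.61, -0.308], [0.611, -0.311], [0.611, -0.313], [0.611, -0.316], [0.611, -0.319], [0.611, -0.321]]
basket [ 0.5651 -0.3446] loop dir deg 114.9 n 25 rms 0.32
```

The top view shows the tray knocked about 24 mm to (.488,-.321). Basket A is upright inside it, at tray-frame (.074,-.033). On with basket B.

Emit:
play_rows:
  series:
    - [0,[0.02,0.08,0.6],[0,0,0.04]]
    - [0,[0,0,0.6],[0,0,0]]
    - [0,[0,0,0.5],[0,0,0]]
    - [0,[0,0,0.4],[0,0,0]]
    - [0,[0,0,0.3],[0,0,0]]
    - [0,[0,0,0.2],[0,0,0]]
    - [0,[0,0,0],[0,0,0]]
    - [0,[0,0,0],[0,0,0]]

```text
t: 23.62
tool_pos: [0.592, 0.0071, 0.158]
tool_rot: [2.828, 1.365, 0.007]
contact_force: [6.1, 0.3, -4.6]
opening: 0.0138
grip_force: 107.5
```

Emit:
play_rows:
  series:
    - [0,[0,0.11,0],[0,0,0]]
    - [0,[0,0.11,0],[0,0,0]]
    - [0,[0,0.09,0],[0,0,0]]
    - [0,[0,0,0],[0,0,0]]
    - [0,[0,0,-0.1],[0,0,0]]
    - [0,[0,0,-0.1],[0,0,0]]
    - [0,[0,0,-0.1],[0,0,0]]
    - [0,[0,0,-0.1],[0,0,0]]

```text
t: 24.62
tool_pos: [0.6027, -0.0018, 0.1789]
tool_rot: [2.828, 1.367, 0.001]
contact_force: [0.9, 0.8, -0.7]
opening: 0.0141
grip_force: 108.1
```

Emit:
play_rows:
  series:
    - [0,[0,0,-0.3],[0,0,0]]
    - [0,[0,0,-0.4],[0,0,0]]
    - [0,[0,0,-0.45],[0,0,0]]
    - [0,[0,0,-0.45],[0,0,0]]
    - [0,[0,0,-0.45],[0,0,0]]
    - [0,[0,0,-0.45],[0,0,0]]
    - [0,[0,0,-0.35],[0,0,0]]
    - [0,[0,0,-0.1],[0,0,0]]

```text
t: 25.62
tool_pos: [0.6032, -0.0019, 0.3278]
tool_rot: [2.827, 1.367, 0.003]
contact_force: [0.6, 0.3, -1.1]
opening: 0.0139
grip_force: 108.1
```

```bash
python3 - <<'E'
from h import *
b,K,C=shot('scene','s8'); p,r,o=st(); print(p,o['contact_force'])
hsv=cv2.cvtColor(b,cv2.COLOR_BGR2HSV); a=cv2.imread('pics/scene0.png')
x=w2px(K,C,p-[0,0,.1015+.05])[0].astype(int); print(x)
s=np.s_[x[1]-6:x[1]+12,x[0]-8:x[0]+9]; print('lid/brass: dark frac',(b[s].max(2)<70).mean(),'brass',cv2.inRange(hsv[s],(10,90,60),(35,255,255)).mean()/255,' before',(a[s].max(2)<70).mean())
b4=cv2.imread('pics/s4.png'); x4=w2px(K,C,np.array([.5972,.0781,.3274])-[0,0,.1515])[0].astype(int); s=np.s_[x4[1]-6:x4[1]+12,x4[0]-8:x4[0]+9]
print('ref A',(b4[s].max(2)<70).mean(),cv2.inRange(cv2.cvtColor(b4,cv2.COLOR_BGR2HSV)[s],(10,90,60),(35,255,255)).mean()/255)
im,K,C=shot('top','t8'); tray(im,K,C)
E
```

```text
[ 0.60304425 -0.00194488  0.32736308] [ 0.3144282   0.32823654 -0.59076605]
[316 229]
lid/brass: dark frac 0.0 brass 0.0  before 0.0
ref A 0.20588235294117646 0.0915032679738562
tray [ 0.4878 -0.3218  0.02  ] yaw 7.5 size [np.float64(0.179), np.float64(0.245)]
```

Contact on the way down, and basket B was not hooked. I'm backing off for one look.

Emit:
play_rows:
  series:
    - [0,[-0.5,-0.04,0],[0,0,0]]
    - [0,[-0.6,-0.04,0],[0,0,0]]
    - [0,[-0.47,-0.03,0],[0,0,0]]
    - [0,[0,0,0],[0,0,0]]
    - [0,[0,0,0],[0,0,0]]
    - [0,[0,0,0],[0,0,0]]

```text
t: 26.48
tool_pos: [0.5499, -0.0595, 0.3257]
tool_rot: [-2.828, -1.368, -0.0]
contact_force: [-0.0, 0.5, -1.4]
opening: 0.0143
grip_force: 108.1
```

```bash
python3 - <<'E'
from h import *
a,K,C=shot('wrist','w9'); b,K2,C2=shot('scene','s9'); p,r,o=st(); print(p)
for w in [(.6028,-.0019),(.5228,-.0108)]: loopfit(a,K,C,np.array(w),.018,rad=.027)
M=r.as_matrix(); ux=M[:,1]; hm=p+[0,0,.0155]
P=[(0,-.01),(0,-.085),(-.008,-.097),(-.008,-.115),(0,-.119),(.008,-.115),(.008,-.105)]
J=np.array([hm+ux*x+np.array([0,0,z]) for x,z in P])
u=w2px(K2,C2,hm-[0,0,.1])[0]; x0,y0=int(u[0])-25,int(u[1])-30
cr=cv2.resize(b[y0:y0+60,x0:x0+50],None,fx=5,fy=5,interpolation=cv2.INTER_CUBIC)
c=cr.copy(); cv2.polylines(c,[((w2px(K2,C2,J)-[x0,y0]+.5)*5).astype(np.int32)],False,(0,0,255),1)
q=w2px(K,C,[.58,0,.08])[0].astype(int); print(q)
x1=max(0,q[0]-200); y1=max(0,q[1]-150); w=a[y1:y1+300,x1:x1+400]; print(x1,y1)
w=np.pad(w,((0,300-w.shape[0]),(0,400-w.shape[1]),(0,0)))
cv2.imwrite('pics/comp6.png',np.hstack([cr[:300,:200],c[:300,:200],w]))
E
```

```text
[ 0.54988214 -0.05952547  0.32568096]
basket [ 0.6022 -0.0015] loop dir deg 53.5 n 131 rms 0.84
basket [ 0.5197 -0.0124] loop dir deg 65.3 n 108 rms 0.73
[299 139]
99 0
```

View pics/comp6.png

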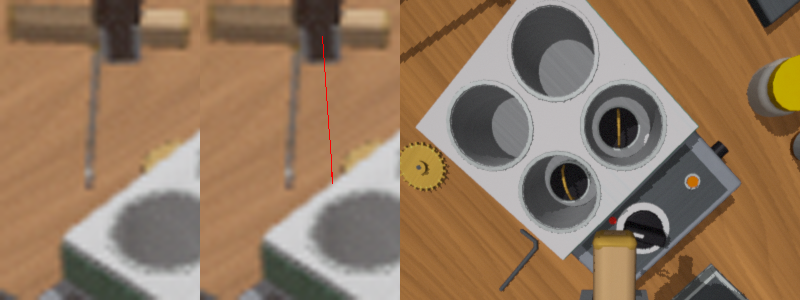

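The wrist and scene views show the hook has slipped sideways in the grip, by about -x of the tool with a slight tilt. That was the slackening event, and it also explains basket A's offset. I'll work out the J's true offset.

```bash
python3 - <<'E'
from h import *
K,C=load('s9'); p=np.array([.54988,-.05952,.32568]); r=st()[1]; M=r.as_matrix(); hm=p+[0,0,.0155]
u=w2px(K,C,hm-[0,0,.1])[0]; x0,y0=int(u[0])-25,int(u[1])-30
px=lambda x,y:np.array([x0+x/5-.4,y0+y/5-.4])
for name,pt,X in [('J bottom',(90,187),hm-[0,0,.12]),('shank top',(98,62),hm-[0,0,.03]),('hL',(8,24),hm-M[:,0]*.05),('hR',(190,30),hm+M[:,0]*.05)]:
    f=lambda d: w2px(K,C,X+M[:,0]*d[0]+np.array([0,0,d[1]]))[0]-px(*pt)
    s=least_squares(f,[0,0],x_scale=.01); print(name,s.x.round(4))
# handle end in wrist: w6 vs w9
for n,v in(('w6',(312,205)),('w9',(99+213,233))):
    Kw,Cw=load(n); 
    q=(np.array([.56157,-.0291,.3347]) if n=='w6' else p); 
    e=px2w(Kw,Cw,[v],q[2]+.0245)[0]-q; print(n,'handle end from tcp',np.linalg.norm(e[:2]),e.round(4))
E
```

```text
J bottom [-0.025  -0.0043]
shank top [-0.0142  0.002 ]
hL [-0.0119  0.0026]
hR [-0.0119 -0.0081]
w6 handle end from tcp 0.050476137002766056 [0.0096 0.0495 0.0245]
w9 handle end from tcp 0.040902583655636725 [0.0256 0.0319 0.0245]
```

```bash
python3 - <<'E'
from h import *
plan((.5073,.3263,.325),79,10,0)
E
```

```text
from [ 0.5499 -0.0595  0.3257] 51.64 F [ 0.3  0.4 -0.7] op 0.0143 q6 0.43 t 26.575
[[0, [0.55, -0.55, 0.0], [0, 0, -0.34]], [0, [0.58, -0.52, 0.0], [0, 0, -0.34]], [0, [0.6, -0.49, 0.0], [0, 0, -0.34]], [0, [0.62, -0.46, 0.0], [0, 0, -0.34]], [0, [0.65, -0.43, 0.0], [0, 0, -0.34]], [0, [0.67, -0.4, 0.0], [0, 0, -0.34]], [0, [0.68, -0.37, 0.0], [0, 0, -0.34]], [0, [0.7, -0.33, 0.0], [0, 0, -0.34]], [0, [0.72, -0.3, 0.0], [0, 0, -0.34]], [0, [0.73, -0.27, 0.0], [0, 0, -0.34]]]
```

Emit:
play_rows:
  series:
    - [0,[0.55,-0.55,0],[0,0,-0.34]]
    - [0,[0.58,-0.52,0],[0,0,-0.34]]
    - [0,[0.6,-0.49,0],[0,0,-0.34]]
    - [0,[0.62,-0.46,0],[0,0,-0.34]]
    - [0,[0.65,-0.43,0],[0,0,-0.34]]
    - [0,[0.67,-0.4,0],[0,0,-0.34]]
    - [0,[0.68,-0.37,0],[0,0,-0.34]]
    - [0,[0.7,-0.33,0],[0,0,-0.34]]

```text
t: 27.58
tool_pos: [0.5157, 0.2505, 0.3258]
tool_rot: [2.517, 1.879, 0.0]
contact_force: [-0.4, -0.6, -1.3]
opening: 0.0138
grip_force: 108.2
```

Emit:
play_rows:
  series:
    - [0,[0.72,-0.3,0],[0,0,-0.34]]
    - [0,[0.73,-0.27,0],[0,0,-0.34]]
    - [0,[0,0,0],[0,0,0]]
    - [0,[0,0,0],[0,0,0]]
    - [0,[0,0,0],[0,0,0]]

```text
t: 28.2
tool_pos: [0.5079, 0.3254, 0.3259]
tool_rot: [2.429, 1.992, 0.0]
contact_force: [-0.5, 0.4, -0.5]
opening: 0.0139
grip_force: 108.1
```

```bash
python3 - <<'E'
from h import *
go((.5073,.3263,.156),79)
a,K,C=shot('wrist','w10'); p,r,o=st()
# handle far-end: wood columns profile
hsv=cv2.cvtColor(a,cv2.COLOR_BGR2HSV)
E
```

```text
t 28.2 pos [0.5079 0.3254 0.3259] F [-0.5  0.4 -0.5] op 0.0139 q6 0.64
turn [ 0.002  0.001 -0.035] shift in target [ 0.015 -0.014  3.398] in current [ 0.016 -0.015  3.398]
```

Emit:
play_rows:
  series:
    - [0,[0.02,-0.01,0.5],[0,0,-0.03]]
    - [0,[0,0,0.6],[0,0,0]]
    - [0,[0,0,0.6],[0,0,0]]
    - [0,[0,0,0.6],[0,0,0]]
    - [0,[0,0,0.5],[0,0,0]]
    - [0,[0,0,0.3],[0,0,0]]
    - [0,[0,0,0.15],[0,0,0]]
    - [0,[0,0,0],[0,0,0]]

```text
t: 29.25
tool_pos: [0.5075, 0.3272, 0.1635]
tool_rot: [2.424, 1.999, 0.0]
contact_force: [0.7, 0.1, -1.1]
opening: 0.014
grip_force: 108.1
```

Emit:
play_rows:
  series:
    - [0,[0,0,0.05],[0,0,0]]
    - [0,[0,0,0.05],[0,0,0]]
    - [0,[0,0,0],[0,0,0]]

```text
t: 29.62
tool_pos: [0.5073, 0.3274, 0.1584]
tool_rot: [2.423, 1.999, 0.0]
contact_force: [-0.3, 0.4, -0.9]
opening: 0.0141
grip_force: 108.1
```

Emit:
play_rows:
  series:
    - [0,[0,0,0.04],[0,0,0]]
    - [0,[0,0,0.04],[0,0,0]]
    - [0,[0,0,0],[0,0,0]]

```text
t: 30.0
tool_pos: [0.5071, 0.3272, 0.1539]
tool_rot: [-2.423, -1.999, 0.001]
contact_force: [-0.1, -0.2, 0.1]
opening: 0.0138
grip_force: 108.1
```

Emit:
play_rows:
  series:
    - [0.2,[0,0,0],[0,0,0]]
    - [0.25,[0,0,0],[0,0,0]]
    - [0.3,[0,0,0],[0,0,0]]
    - [0.5,[0,0,0],[0,0,0]]
    - [0.6,[0,0,0],[0,0,0]]
    - [0.6,[-0.2,0,-0.8],[0,0,0]]
    - [0.6,[0,0,-0.8],[0,0,0]]
    - [0.6,[0,0,0],[0,0,0]]

```text
t: 31.0
tool_pos: [0.5075, 0.3184, 0.2394]
tool_rot: [2.422, 1.998, 0.013]
contact_force: [0.0, -0.8, 0.9]
opening: 0.0512
grip_force: 0.0
```

```bash
python3 - <<'E'
from h import *
p,r,o=st(); a,K,C=shot('wrist','w11'); t,K0,C0=shot('top','t11')
# wood handle: segment by lighter/less saturated wood near expected handle
for n,im,KK,CC in(('wrist',a,K,C),('top0',cv2.imread('pics/top0.png'),*load('top0')),('w4',cv2.imread('pics/w4.png'),*load('w4'))):
    u=w2px(KK,CC,[.505,.3145,.174])[0].round().astype(int); hsv=cv2.cvtColor(im,cv2.COLOR_BGR2HSV)
    print(n,u,hsv[u[1],u[0]].tolist(), hsv[u[1]+3*(n!='top0'),max(0,u[0]-40)].tolist())
print(p)
E
```

```text
wrist [309 265] [17, 110, 187] [15, 160, 166]
top0 [194 270] [17, 106, 222] [13, 143, 192]
w4 [309 261] [17, 108, 186] [15, 156, 167]
[0.50749571 0.31840736 0.23943111]
```

```bash
cat >> h.py <<'E'
def handle(im,K,C,xy=(.505,.3145),z=.174):
    u=w2px(K,C,[*xy,z])[0].round().astype(int); hsv=cv2.cvtColor(im,cv2.COLOR_BGR2HSV)
    m=cv2.inRange(hsv,(14,80,120),(22,136,255)); m=cv2.morphologyEx(m,cv2.MORPH_OPEN,np.ones((3,3)))
    n,l,s,c=cv2.connectedComponentsWithStats(m); ok=[i for i in range(1,n) if s[i,4]>200]; i=min(ok,key=lambda i:np.linalg.norm(c[i]-u))
    v,uu=np.nonzero(l==i); (cx,cy),(w,h),a=cv2.minAreaRect(np.c_[uu,v].astype(np.float32)); b=cv2.boxPoints(((cx,cy),(w,h),a))
    W=px2w(K,C,b,z); e=max([W[1]-W[0],W[2]-W[1]],key=np.linalg.norm); e*=np.sign(e[1])
    print('handle mid',W.mean(0).round(4),'len',np.linalg.norm(e).round(4),'yaw',round(np.degrees(np.arctan2(-e[0],e[1])),1),'box px',(round(cx),round(cy)),(round(w),round(h)))
E
python3 - <<'E'
from h import *
for n in('w4','w11'): handle(cv2.imread(f'pics/{n}.png'),*load(n))
im=cv2.imread('pics/w11.png'); K,C=load('w11'); print(w2px(K,C,[[.505,.3145,.174],[.5141,.3637,.174],[.496,.2654,.174]]).round())
go((.505,.3145,.148),79)
E
```

```text
handle mid [0.5047 0.3145 0.174 ] len 0.0919 yaw -10.2 box px (309, 257) (147, 26)
handle mid [0.5055 0.3145 0.174 ] len 0.0918 yaw -7.7 box px (310, 261) (141, 25)
[[309. 265.]
 [308. 183.]
 [310. 337.]]
t 31.1 pos [0.5055 0.3175 0.2346] F [ 0.1 -0.4 -0.2] op 0.0517 q6 0.63
turn [ 0.005 -0.003  0.004] shift in target [-0.062  0.002  1.732] in current [-6.200e-02  1.000e-03  1.732e+00]
```

The handle is back level on the prongs at its original place. I'm regrasping it at the middle.

Emit:
play_rows:
  series:
    - [0.6,[-0.06,0,0.6],[0,0,0]]
    - [0.6,[0,0,0.6],[0,0,0]]
    - [0.6,[0,0,0.53],[0,0,0]]
    - [0.6,[0,0,0],[0,0,0]]
    - [0,[0,0,0],[0,0,0]]
    - [0,[0,0,0],[0,0,0]]
    - [0,[0,0,0],[0,0,0]]
    - [0,[0,0,0],[0,0,0]]
  force: 120

```text
t: 32.1
tool_pos: [0.5058, 0.315, 0.1496]
tool_rot: [2.423, 1.999, 0.005]
contact_force: [0.5, -0.1, 4.8]
opening: 0.0137
grip_force: 117.7
```

Emit:
play_rows:
  series:
    - [0,[0,0,0],[0,0,0]]
    - [0,[0,0,-0.4],[0,0,0]]
    - [0,[0,0,-0.6],[0,0,0]]
    - [0,[0,0,-0.6],[0,0,0]]
    - [0,[0,0,-0.6],[0,0,0]]
    - [0,[0,0,-0.6],[0,0,0]]
    - [0,[0,0,-0.2],[0,0,0]]
    - [0,[0,0,0],[0,0,0]]

```text
t: 33.1
tool_pos: [0.5049, 0.3146, 0.2983]
tool_rot: [2.423, 1.999, 0.001]
contact_force: [0.7, -0.3, -0.9]
opening: 0.0135
grip_force: 117.4
```

```bash
python3 - <<'E'
from h import *
# B: (.6024,-.0017), loop 52.6 -> yaw 52.6
q=np.radians(52.6-90); n=np.array([np.cos(q),np.sin(q)]); t=np.array([.6024,-.0017])-.0155*n; print(t)
plan((*t,.3),52.6,10,0)
E
```

```text
[0.59008657 0.00771433]
from [0.5049 0.3146 0.2983] 79.03 F [ 0.7 -0.3 -0.9] op 0.0135 q6 0.62 t 33.1
[[0, [-0.57, 0.28, -0.0], [0, 0, 0.33]], [0, [-0.56, 0.31, -0.0], [0, 0, 0.33]], [0, [-0.54, 0.34, -0.0], [0, 0, 0.33]], [0, [-0.53, 0.36, -0.0], [0, 0, 0.33]], [0, [-0.51, 0.38, -0.0], [0, 0, 0.33]], [0, [-0.49, 0.41, -0.0], [0, 0, 0.33]], [0, [-0.47, 0.43, -0.0], [0, 0, 0.33]], [0, [-0.45, 0.45, -0.0], [0, 0, 0.33]], [0, [-0.43, 0.47, -0.0], [0, 0, 0.33]], [0, [-0.41, 0.49, -0.0], [0, 0, 0.33]]]
```

Emit:
play_rows:
  series:
    - [0,[-0.57,0.28,-0.05],[0,0,0.33]]
    - [0,[-0.56,0.31,0],[0,0,0.33]]
    - [0,[-0.54,0.34,0],[0,0,0.33]]
    - [0,[-0.53,0.36,0],[0,0,0.33]]
    - [0,[-0.51,0.38,0],[0,0,0.33]]
    - [0,[-0.49,0.41,0],[0,0,0.33]]
    - [0,[-0.47,0.43,0],[0,0,0.33]]
    - [0,[-0.45,0.45,0],[0,0,0.33]]

```text
t: 34.1
tool_pos: [0.5722, 0.0677, 0.2978]
tool_rot: [-2.748, -1.518, 0.005]
contact_force: [0.0, -0.9, -0.8]
opening: 0.0135
grip_force: 117.3
```

Emit:
play_rows:
  series:
    - [0,[-0.43,0.47,0],[0,0,0.33]]
    - [0,[-0.41,0.49,0],[0,0,0.33]]
    - [0,[0,0,0],[0,0,0]]
    - [0,[0,0,0],[0,0,0]]
    - [0,[0,0,0],[0,0,0]]

```text
t: 34.72
tool_pos: [0.5895, 0.0081, 0.2997]
tool_rot: [-2.814, -1.394, 0.001]
contact_force: [-0.1, -1.0, -0.6]
opening: 0.0139
grip_force: 117.3
```

```bash
cat >> h.py <<'E'
def hookdx(tag,lo=.02,hi=.10):
    """offset of the shank along tool x, from the handle end in the wrist view and the shank in the scene view"""
    p,r,o=st(); a,K,C=shot('wrist',tag+'w'); M=r.as_matrix()
    # far handle end: scan along tool +x at handle top for wood
    hsv=cv2.cvtColor(a,cv2.COLOR_BGR2HSV); out=[]
    for d in np.arange(.02,.07,.001):
        u=w2px(K,C,p+M[:,0]*d+[0,0,.0245])[0].round().astype(int); out.append((hsv[u[1],u[0],0]//1, hsv[u[1],u[0],1],hsv[u[1],u[0],2]))
    out=np.array(out).astype(int); j=np.abs(np.diff(out[:,2]))+np.abs(np.diff(out[:,1])); k=np.argsort(-j)[:3]; print('handle-end jumps at mm',(20+k+.5).tolist(),j[k].tolist(),'(~50 = centred)')
E
python3 - <<'E'
from h import *
hookdx('a'); go((.5901,.0077,.1585),52.6)
E
```

```text
handle-end jumps at mm [52.5, 55.5, 45.5] [140, 88, 85] (~50 = centred)
t 34.77 pos [0.5896 0.0081 0.3   ] F [-0.   0.4 -0.6] op 0.0137 q6 0.54
turn [-0.004  0.001  0.014] shift in target [-1.000e-03  1.300e-02  2.829e+00] in current [-0.     0.015  2.829]
```

Handle is centred in the grip. I'll lower beside loop B, enter and lift.

Emit:
play_rows:
  series:
    - [0,[0,0.01,0.6],[0,0,0]]
    - [0,[0,0,0.6],[0,0,0]]
    - [0,[0,0,0.5],[0,0,0]]
    - [0,[0,0,0.5],[0,0,0]]
    - [0,[0,0,0.4],[0,0,0]]
    - [0,[0,0,0.23],[0,0,0]]
    - [0,[0,0,0],[0,0,0]]
    - [0,[0,0,0],[0,0,0]]

```text
t: 35.78
tool_pos: [0.591, 0.0068, 0.16]
tool_rot: [2.815, 1.392, 0.003]
contact_force: [0.2, -0.0, -1.8]
opening: 0.0138
grip_force: 117.3
```

Emit:
play_rows:
  series:
    - [0,[0,0.11,0],[0,0,0]]
    - [0,[0,0.11,0],[0,0,0]]
    - [0,[0,0.09,0],[0,0,0]]
    - [0,[0,0,0],[0,0,0]]
    - [0,[0,0,-0.1],[0,0,0]]
    - [0,[0,0,-0.1],[0,0,0]]
    - [0,[0,0,-0.1],[0,0,0]]
    - [0,[0,0,-0.1],[0,0,0]]

```text
t: 36.78
tool_pos: [0.6027, -0.0025, 0.1794]
tool_rot: [2.816, 1.393, 0.001]
contact_force: [0.2, -0.2, -0.8]
opening: 0.014
grip_force: 117.4
```

Emit:
play_rows:
  series:
    - [0,[0,0,-0.3],[0,0,0]]
    - [0,[0,0,-0.4],[0,0,0]]
    - [0,[0,0,-0.45],[0,0,0]]
    - [0,[0,0,-0.45],[0,0,0]]
    - [0,[0,0,-0.45],[0,0,0]]
    - [0,[0,0,-0.45],[0,0,0]]
    - [0,[0,0,-0.35],[0,0,0]]
    - [0,[0,0,-0.1],[0,0,0]]

```text
t: 37.78
tool_pos: [0.6031, -0.0026, 0.3283]
tool_rot: [2.815, 1.392, 0.003]
contact_force: [0.8, -0.3, -1.1]
opening: 0.0137
grip_force: 117.3
```

```bash
cat >> h.py <<'E'
def hung(tag):
    b,K,C=shot('scene',tag); p,r,o=st(); res=[]
    for n,pp in ((tag,p),('s4',np.array([.5972,.0781,.3274])),('s8',np.array([.60304,-.00194,.32736]))):
        im=cv2.imread(f'pics/{n}.png'); x=w2px(K,C,pp-[0,0,.1515])[0].astype(int); s=np.s_[x[1]-6:x[1]+12,x[0]-8:x[0]+9]
        res.append((n,round((im[s].max(2)<70).mean(),3),round(cv2.inRange(cv2.cvtColor(im,cv2.COLOR_BGR2HSV)[s],(10,90,60),(35,255,255)).mean()/255,3)))
    print('hung check (now, ref yes, ref no)',res,'pos',p.round(4),'F',np.round(o['contact_force'],1))
E
python3 - <<'E'
from h import *
hung('s12'); hookdx('b'); im,K,C=shot('top','t12'); tray(im,K,C); loopfit(im,K,C,np.array([.565,-.3446]),.005,rad=.04)
E
```

```text
hung check (now, ref yes, ref no) [('s12', np.float64(0.265), np.float64(0.059)), ('s4', np.float64(0.206), np.float64(0.092)), ('s8', np.float64(0.0), np.float64(0.0))] pos [ 0.603  -0.0026  0.3279] F [ 0.4 -1.2 -1.6]
handle-end jumps at mm [52.5, 45.5, 49.5] [239, 81, 55] (~50 = centred)
tray [ 0.4878 -0.3217  0.02  ] yaw 7.4 size [np.float64(0.179), np.float64(0.245)]
basket [ 0.5655 -0.3456] loop dir deg 116.0 n 24 rms 0.39
```

Basket B is hanging, the grip is centred and the tray is steady. Carrying B to the middle of the tray.

Emit:
play_rows:
  series:
    - [0,[-0.14,0.04,-0.05],[0,0,0]]
    - [0,[-0.29,0.08,0],[0,0,0]]
    - [0,[-0.48,0.14,0],[0,0,0]]
    - [0,[-0.67,0.2,0],[0,0,0]]
    - [0,[-0.77,0.23,0],[0,0,0]]
    - [0,[-0.77,0.23,0],[0,0,0]]
    - [0,[-0.77,0.22,0],[0,0,0]]
    - [0,[-0.67,0.19,0],[0,0,0]]

```text
t: 38.92
tool_pos: [0.5156, -0.2261, 0.3285]
tool_rot: [-2.817, -1.391, 0.001]
contact_force: [0.4, -0.4, -2.0]
opening: 0.0139
grip_force: 117.3
```

Emit:
play_rows:
  series:
    - [0,[-0.58,0.17,0],[0,0,0]]
    - [0,[-0.48,0.14,0],[0,0,0]]
    - [0,[-0.34,0.1,0],[0,0,0]]
    - [0,[-0.19,0.06,0],[0,0,0]]
    - [0,[-0.1,0.03,0],[0,0,0]]
    - [0,[0,0,0],[0,0,0]]
    - [0,[0,0,0],[0,0,0]]
    - [0,[0,0,0],[0,0,0]]

```text
t: 39.92
tool_pos: [0.4859, -0.3061, 0.3289]
tool_rot: [2.815, 1.394, -0.0]
contact_force: [0.2, -0.7, -1.7]
opening: 0.0135
grip_force: 122.7
```

```bash
python3 - <<'E'
from h import *
go((.4859,-.3068,.148),52.6); hookdx('c')
E
```

```text
t 39.92 pos [ 0.4859 -0.3061  0.3289] F [ 0.2 -0.7 -1.7] op 0.0135 q6 -0.04
turn [0.001 0.002 0.01 ] shift in target [-0.012  0.009  3.617] in current [-0.01   0.009  3.617]
handle-end jumps at mm [63.5, 62.5, 67.5] [61, 52, 45] (~50 = centred)
```

```bash
python3 - <<'E'
from h import *
p,r,o=st(); M=r.as_matrix()
for n in('bw','cw'):
    K,C=load(n); a=cv2.imread(f'pics/{n}.png'); hsv=cv2.cvtColor(a,cv2.COLOR_BGR2HSV); q=p if n=='cw' else np.array([.603,-.0026,.3279])
    L=[]
    for d in range(20,72,4):
        u=w2px(K,C,q+M[:,0]*d/1e3+[0,0,.0245])[0].round().astype(int); L.append((d,*u.tolist(),*hsv[u[1],u[0]].tolist()))
    print(n,L)
E
```

```text
bw [(20, 312, 289, 17, 111, 179), (24, 311, 279, 17, 110, 181), (28, 311, 268, 17, 111, 180), (32, 311, 258, 17, 111, 179), (36, 311, 247, 17, 111, 179), (40, 311, 236, 17, 111, 180), (44, 311, 224, 16, 112, 180), (48, 311, 212, 21, 175, 160), (52, 311, 201, 20, 163, 86), (56, 311, 189, 90, 2, 122), (60, 311, 176, 105, 4, 123), (64, 311, 164, 160, 4, 186), (68, 311, 151, 165, 3, 185)]
cw [(20, 311, 290, 17, 110, 188), (24, 311, 279, 17, 109, 188), (28, 311, 269, 17, 108, 189), (32, 311, 258, 17, 109, 189), (36, 311, 247, 17, 109, 188), (40, 311, 236, 17, 109, 188), (44, 311, 224, 17, 108, 187), (48, 311, 213, 17, 107, 189), (52, 311, 201, 17, 107, 188), (56, 311, 189, 17, 107, 188), (60, 311, 176, 17, 109, 188), (64, 311, 164, 22, 166, 198), (68, 311, 151, 18, 142, 126)]
```

The handle has slid about +15 mm in the grip again, so I'll measure where the basket hangs.

```bash
python3 - <<'E'
from h import *
b,K,C=shot('scene','s13'); p,r,o=st(); M=r.as_matrix()
lid=p-[0,0,.163-.03]
u=w2px(K,C,lid)[0]; print('pred lid',u)
x0,y0=int(u[0])-35,int(u[1])-30
cr=b[y0:y0+60,x0:x0+70]; hsv=cv2.cvtColor(cr,cv2.COLOR_BGR2HSV)
m=cv2.inRange(hsv,(10,100,70),(35,255,255)); d=(cr.max(2)<45).astype(np.uint8)
for nm,mm in(('brass',m),('dark',d)):
    n,l,s,c=cv2.connectedComponentsWithStats(mm)
    print(nm,[(s[i,4],(c[i]+[x0,y0]).round(1).tolist(),s[i,:4].tolist()) for i in range(1,n) if s[i,4]>8])
for dx in(0,.015,.03):print(dx,w2px(K,C,[lid+M[:,0]*dx,lid+M[:,0]*dx+[0,0,.033]]).round(1).tolist())
cv2.imwrite('pics/c13.png',np.hstack([cv2.resize(b[y0-50:y0+70,x0-25:x0+95],(600,600),interpolation=cv2.INTER_CUBIC)]))
E
```

```text
pred lid [208.51441487 254.42654751]
brass [(np.int32(2015), [191.5, 248.6], [0, 0, 47, 60]), (np.int32(1022), [231.8, 245.7], [38, 0, 32, 59])]
dark []
0 [[208.5, 254.4], [206.4, 246.4]]
0.015 [[213.9, 254.1], [211.9, 246.1]]
0.03 [[219.2, 253.7], [217.3, 245.7]]
```

View pics/c13.png

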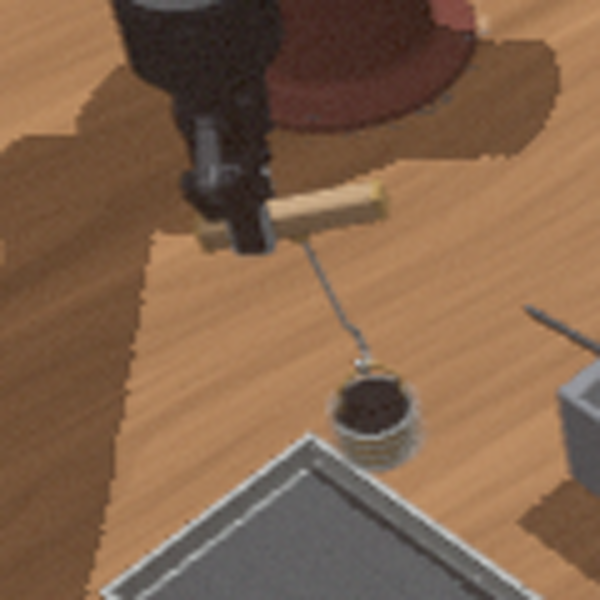

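The basket hangs about 40 mm to tool +x, with the hook tilted about 20° in the loop's own plane. I'll compensate and lower it gently.

Emit:
play_rows:
  series:
    - [0,[-0.08,0,0],[0,0,0]]
    - [0,[-0.16,0,0],[0,0,0]]
    - [0,[-0.2,0,0.1],[0,0,0]]
    - [0,[-0.16,0,0.25],[0,0,0]]
    - [0,[-0.12,0,0.4],[0,0,0]]
    - [0,[-0.07,0,0.45],[0,0,0]]
    - [0,[0,0,0.45],[0,0,0]]
    - [0,[0,0,0.4],[0,0,0]]

```text
t: 41.02
tool_pos: [0.461, -0.3374, 0.2236]
tool_rot: [-2.814, -1.391, 0.001]
contact_force: [-0.5, 0.1, -1.5]
opening: 0.0129
grip_force: 122.8
```

Emit:
play_rows:
  series:
    - [0,[0,0,0.35],[0,0,0]]
    - [0,[0,0,0.2],[0,0,0]]
    - [0,[0,0,0.15],[0,0,0]]
    - [0,[0,0,0.1],[0,0,0]]
    - [0,[0,0,0.1],[0,0,0]]
    - [0,[0,0,0.1],[0,0,0]]
    - [0,[0,0,0.1],[0,0,0]]
    - [0,[0,0,0],[0,0,0]]

```text
t: 42.02
tool_pos: [0.4615, -0.3376, 0.1707]
tool_rot: [-2.815, -1.392, 0.001]
contact_force: [0.0, -0.0, -1.9]
opening: 0.013
grip_force: 122.8
```

```bash
python3 - <<'E'
from h import *
go((.4619,-.3382,.151),52.6)
b,K,C=shot('scene','s14'); tx=np.array([.607,.794,0])
for z0 in(.005,.01): loopfit(b,K,C,np.array([.4859,-.3068]),z0,rad=.03) if 0 else None
hsv=cv2.cvtColor(b,cv2.COLOR_BGR2HSV)
u=w2px(K,C,[.4859,-.3068,.035])[0]; x0,y0=int(u[0])-20,int(u[1])-20; cr=b[y0:y0+40,x0:x0+40]
d=(cr.max(2)<60).astype(np.uint8); n,l,s,c=cv2.connectedComponentsWithStats(d)
for i in range(1,n):
    if s[i,4]>15: print(s[i,4],px2w(K,C,c[i]+[x0,y0],.035))
E
```

```text
t 42.02 pos [ 0.4615 -0.3376  0.1707] F [ 0.  -0.  -1.9] op 0.013 q6 -0.11
turn [-0.007 -0.     0.004] shift in target [-0.004  0.014  0.395] in current [-0.004  0.014  0.395]
67 [[ 0.48394266 -0.31238594  0.035     ]]
```

Emit:
play_rows:
  series:
    - [0,[0,0,0.08],[0,0,0]]
    - [0,[0,0,0.08],[0,0,0]]
    - [0,[0,0,0.08],[0,0,0]]
    - [0,[0,0,0.08],[0,0,0]]
    - [0,[0,0,0.08],[0,0,0]]
    - [0,[0,0,0],[0,0,0]]

```text
t: 42.82
tool_pos: [0.4615, -0.3376, 0.1507]
tool_rot: [-2.815, -1.392, 0.0]
contact_force: [0.3, 0.3, -0.8]
opening: 0.013
grip_force: 123.0
```

Emit:
play_rows:
  series:
    - [0,[0,-0.1,0],[0,0,0]]
    - [0,[0,-0.12,0],[0,0,0]]
    - [0,[0,-0.14,0],[0,0,0]]
    - [0,[0,0,0],[0,0,0]]
    - [0,[0,0,0],[0,0,0]]
    - [0,[0,0,-0.15],[0,0,0]]
    - [0,[0,0,-0.2],[0,0,0]]
    - [0,[0,0,-0.2],[0,0,0]]

```text
t: 43.82
tool_pos: [0.4477, -0.3271, 0.18]
tool_rot: [2.815, 1.392, 0.001]
contact_force: [0.2, -0.1, -1.0]
opening: 0.013
grip_force: 123.0
```

```bash
python3 - <<'E'
from h import *
p,r,o=st();print(p,o['contact_force'])
b,K,C=shot('scene','s15')
u=w2px(K,C,[.4859,-.3068,.035])[0]; x0,y0=int(u[0])-20,int(u[1])-25; cr=b[y0:y0+45,x0:x0+40]
d=(cr.max(2)<60).astype(np.uint8); n,l,s,c=cv2.connectedComponentsWithStats(d)
for i in range(1,n):
    if s[i,4]>15: print(s[i].tolist(),px2w(K,C,c[i]+[x0,y0],.035))
E
```

```text
[ 0.44768806 -0.32713534  0.17998954] [ 0.20139126 -0.12053294 -1.01440044]
[15, 21, 12, 10, 73] [[ 0.48644712 -0.30770281  0.035     ]]
```

B stands released at (.486,-.308). Now to the stand, with the tool turned about its y to level the tilted hook, to regrasp.

```bash
python3 - <<'E'
from h import *
plan((.5021,.2968,.32),79,13,0,start=((.4477,-.3271,.32),52.6))
E
```

```text
from [ 0.4477 -0.3271  0.32  ] 52.6 F [1.  0.2 1.3] op 0.0135 q6 -0.11 t 43.875
[[0, [0.81, -0.52, 0.0], [0, 0, -0.25]], [0, [0.83, -0.49, 0.0], [0, 0, -0.25]], [0, [0.85, -0.46, 0.0], [0, 0, -0.25]], [0, [0.86, -0.43, 0.0], [0, 0, -0.25]], [0, [0.88, -0.4, 0.0], [0, 0, -0.25]], [0, [0.89, -0.37, 0.0], [0, 0, -0.25]], [0, [0.9, -0.33, 0.0], [0, 0, -0.25]], [0, [0.92, -0.3, 0.0], [0, 0, -0.25]], [0, [0.93, -0.27, 0.0], [0, 0, -0.25]], [0, [0.93, -0.24, 0.0], [0, 0, -0.25]], [0, [0.94, -0.2, 0.0], [0, 0, -0.25]], [0, [0.95, -0.17, 0.0], [0, 0, -0.25]], [0, [0.95, -0.13, 0.0], [0, 0, -0.25]]]
```

Emit:
play_rows:
  series:
    - [0,[0,0,-0.4],[0,0,0]]
    - [0,[0,0,-0.6],[0,0,0]]
    - [0,[0,0,-0.7],[0,0,0]]
    - [0,[0,0,-0.7],[0,0,0]]
    - [0,[0,0,-0.4],[0,0,0]]
    - [0,[0,0,0],[0,0,0]]

```text
t: 44.62
tool_pos: [0.448, -0.3274, 0.3211]
tool_rot: [2.813, 1.391, 0.002]
contact_force: [0.5, 0.1, -1.5]
opening: 0.0133
grip_force: 123.0
```

Emit:
play_rows:
  series:
    - [0,[0.4,-0.26,0],[0,0,0]]
    - [0,[0.81,-0.52,0],[0,0,-0.25]]
    - [0,[0.83,-0.49,0],[0,0,-0.25]]
    - [0,[0.85,-0.46,0],[0,0,-0.25]]
    - [0,[0.86,-0.43,0],[0,0,-0.25]]
    - [0,[0.88,-0.4,0],[0,0,-0.25]]
    - [0,[0.89,-0.37,0],[0,0,-0.25]]
    - [0,[0.9,-0.33,0],[0,0,-0.25]]

```text
t: 45.62
tool_pos: [0.4764, 0.0355, 0.3166]
tool_rot: [-2.622, -1.727, 0.004]
contact_force: [0.6, -0.0, -1.1]
opening: 0.0135
grip_force: 123.1
```

Emit:
play_rows:
  series:
    - [0,[0.92,-0.3,0],[0,0,-0.25]]
    - [0,[0.93,-0.27,0],[0,0,-0.25]]
    - [0,[0.93,-0.24,0],[0,0,-0.25]]
    - [0,[0.94,-0.2,0],[0,0,-0.25]]
    - [0,[0.95,-0.17,0],[0,0,-0.25]]
    - [0,[0.5,0,0],[0,0,-0.5]]
    - [0,[0,0,0],[0,-0.7,0]]
    - [0,[0,0,0],[0,-0.7,0]]

```text
t: 46.62
tool_pos: [0.5037, 0.2979, 0.3168]
tool_rot: [2.29, 1.946, -0.233]
contact_force: [-1.0, -0.9, -1.1]
opening: 0.0133
grip_force: 123.0
```

Emit:
play_rows:
  series:
    - [0,[0,0,0],[0,0,0]]
    - [0,[0,0,0],[0,0,0]]
    - [0,[0,0,0],[0,0,0]]

```text
t: 47.0
tool_pos: [0.5052, 0.2968, 0.3188]
tool_rot: [2.294, 1.945, -0.224]
contact_force: [-0.1, -0.0, -0.0]
opening: 0.013
grip_force: 122.9
```

```bash
python3 - <<'E'
from h import *
p,r,o=st(); print(p,r.as_matrix().round(3).tolist(),o['q'])
b,K,C=shot('scene','s16'); shot('wrist','w16')
M=r.as_matrix(); tx=np.array([M[0,0],M[1,0],0]);tx/=np.linalg.norm(tx); ty=M[:,1]
# predicted hook: fit mid offset a (along tx), dz, tilt t to dark/wood? print predicted pixel of handle ends & J; find wood mask blob
g=p-.0155*M[:,2]
def pts(a,dz,t):
    h=np.cos(t)*tx+np.sin(t)*np.array([0,0,1]); dn=np.sin(t)*tx-np.cos(t)*np.array([0,0,1]); m=g+a*tx+[0,0,dz]
    return np.array([m-.05*h,m+.05*h,m+dn*.119])
print(w2px(K,C,pts(.015,0,0)).round(1).tolist())
a=cv2.imread('pics/w16.png');Kw,Cw=load('w16'); hsv=cv2.cvtColor(a,cv2.COLOR_BGR2HSV)
m=cv2.inRange(hsv,(14,80,120),(22,136,255)); m=cv2.morphologyEx(m,cv2.MORPH_OPEN,np.ones((3,3)))
n,l,s,c=cv2.connectedComponentsWithStats(m); print([(s[i].tolist()) for i in range(1,n) if s[i,4]>800])
print('pred far end px, top',w2px(Kw,Cw,[g+.065*tx+[0,0,.009],g+.065*tx]).round(1).tolist())
E
```

```text
[0.5052187  0.29680693 0.31875313] [[0.16, 0.987, -0.032], [0.968, -0.163, -0.191], [-0.194, -0.0, -0.981]] [ 0.4783946   0.01025584  1.52083046 -0.15744127  1.72639727  0.62718061]
[[357.1, 136.6], [382.1, 127.0], [367.3, 162.0]]
[[291, 168, 47, 205, 7060]]
pred far end px, top [[311.1, 173.2], [311.2, 164.4]]
```

Emit:
play_rows:
  series:
    - [0,[0.07,-0.05,0.54],[0,0,0]]
    - [0,[0.107,0,0.54],[0,0,0]]
    - [0,[0.107,0,0.54],[0,0,0]]
    - [0,[0.107,0,0.54],[0,0,0]]
    - [0,[0.107,0,0.54],[0,0,0]]
    - [0,[0.068,0,0.34],[0,0,0]]
    - [0,[0.034,0,0.17],[0,0,0]]
    - [0,[0,0,0],[0,0,0]]

```text
t: 48.1
tool_pos: [0.5033, 0.2961, 0.1565]
tool_rot: [2.293, 1.945, -0.223]
contact_force: [-0.3, -0.2, -0.8]
opening: 0.0133
grip_force: 123.0
```

Emit:
play_rows:
  series:
    - [0,[0.01,0,0.05],[0,0,0]]
    - [0,[0.01,0,0.04],[0,0,0]]
    - [0,[0,0,0],[0,0,0]]

```text
t: 48.48
tool_pos: [0.5039, 0.2963, 0.1549]
tool_rot: [2.292, 1.944, -0.221]
contact_force: [-4.6, -3.2, 11.5]
opening: 0.0133
grip_force: 124.8
```

Emit:
play_rows:
  series:
    - [0.2,[0,0,0],[0,0,0]]
    - [0.25,[0,0,0],[0,0,0]]
    - [0.4,[0,0,0],[0,0,0]]
    - [0.6,[0,0,0],[0,0,0]]
    - [0.6,[0,0,-0.8],[0,0,0]]
    - [0.6,[0,0,-0.8],[0,0,0]]
    - [0.6,[0,0,0],[0,0.7,0]]
    - [0.6,[0,0,0],[0,0.7,0]]

```text
t: 49.48
tool_pos: [0.5056, 0.3121, 0.2303]
tool_rot: [-2.393, -2.033, -0.006]
contact_force: [0.3, -0.2, -0.1]
opening: 0.0512
grip_force: 0.0
```

Emit:
play_rows:
  series:
    - [0.6,[0,0,0],[0,0,0]]
    - [0.6,[0,0,0],[0,0,0]]
    - [0.6,[0,0,0],[0,0,0]]

```text
t: 49.85
tool_pos: [0.5052, 0.3119, 0.229]
tool_rot: [2.395, 2.033, -0.002]
contact_force: [0.4, 0.2, 0.7]
opening: 0.0512
grip_force: 0.0
```

```bash
python3 - <<'E'
from h import *
a,K,C=shot('wrist','w17'); handle(a,K,C); go((.505,.3145,.148),79)
E
```

```text
handle mid [0.5071 0.318  0.174 ] len 0.0916 yaw -8.7 box px (314, 248) (151, 26)
t 49.9 pos [0.5052 0.3119 0.229 ] F [-0.5 -0.1  0.8] op 0.0511 q6 0.59
turn [-0.004  0.006  0.21 ] shift in target [ 0.051 -0.014  1.621] in current [ 0.052 -0.012  1.621]
```

Emit:
play_rows:
  series:
    - [0.6,[0.12,0.02,0.6],[0,0,0]]
    - [0.6,[0,0,0.6],[0,0,0]]
    - [0.6,[0,0,0.42],[0,0,0]]
    - [0.6,[0,0,0],[0,0,0]]
    - [0,[0,0,0],[0,0,0]]
    - [0,[0,0,0],[0,0,0]]
    - [0,[0,0,0],[0,0,0]]
    - [0,[0,0,0],[0,0,0]]
  force: 120

```text
t: 50.9
tool_pos: [0.5083, 0.3177, 0.1505]
tool_rot: [2.395, 2.032, 0.005]
contact_force: [-0.1, 0.3, 5.7]
opening: 0.0138
grip_force: 117.8
```

Emit:
play_rows:
  series:
    - [0,[0,0,0],[0,0,0]]
    - [0,[0,0,-0.4],[0,0,0]]
    - [0,[0,0,-0.6],[0,0,0]]
    - [0,[0,0,-0.6],[0,0,0]]
    - [0,[0,0,-0.6],[0,0,0]]
    - [0,[0,0,-0.6],[0,0,0]]
    - [0,[0,0,-0.25],[0,0,0]]
    - [0,[0,0,0],[0,0,0]]

```text
t: 51.9
tool_pos: [0.5075, 0.3173, 0.3019]
tool_rot: [2.395, 2.032, 0.003]
contact_force: [0.5, -0.3, -0.6]
opening: 0.0143
grip_force: 117.4
```

```bash
python3 - <<'E'
from h import *
plan((.5066,-.0049,.302),65.6,10,0)
E
```

```text
from [0.5075 0.3173 0.3019] 80.64 F [ 0.5 -0.3 -0.6] op 0.0143 q6 0.6 t 51.9
[[0, [-0.64, 0.1, -0.0], [0, 0, 0.19]], [0, [-0.63, 0.12, -0.0], [0, 0, 0.19]], [0, [-0.63, 0.14, -0.0], [0, 0, 0.19]], [0, [-0.63, 0.15, -0.0], [0, 0, 0.19]], [0, [-0.62, 0.17, -0.0], [0, 0, 0.19]], [0, [-0.62, 0.19, -0.0], [0, 0, 0.19]], [0, [-0.61, 0.2, -0.0], [0, 0, 0.19]], [0, [-0.61, 0.22, -0.0], [0, 0, 0.19]], [0, [-0.6, 0.23, -0.0], [0, 0, 0.19]], [0, [-0.59, 0.25, -0.0], [0, 0, 0.19]]]
```

Emit:
play_rows:
  series:
    - [0,[-0.64,0.1,0],[0,0,0.19]]
    - [0,[-0.63,0.12,0],[0,0,0.19]]
    - [0,[-0.63,0.14,0],[0,0,0.19]]
    - [0,[-0.63,0.15,0],[0,0,0.19]]
    - [0,[-0.62,0.17,0],[0,0,0.19]]
    - [0,[-0.62,0.19,0],[0,0,0.19]]
    - [0,[-0.61,0.2,0],[0,0,0.19]]
    - [0,[-0.61,0.22,0],[0,0,0.19]]

```text
t: 52.9
tool_pos: [0.5055, 0.058, 0.2987]
tool_rot: [-2.596, -1.765, 0.004]
contact_force: [-0.6, 0.1, -0.8]
opening: 0.0131
grip_force: 117.2
```

Emit:
play_rows:
  series:
    - [0,[-0.6,0.23,0],[0,0,0.19]]
    - [0,[-0.59,0.25,0],[0,0,0.19]]
    - [0,[0,0,0],[0,0,0]]
    - [0,[0,0,0],[0,0,0]]
    - [0,[0,0,0],[0,0,0]]

```text
t: 53.52
tool_pos: [0.5058, -0.0043, 0.3003]
tool_rot: [-2.641, -1.699, 0.001]
contact_force: [0.4, -0.1, -1.0]
opening: 0.0138
grip_force: 117.3
```

```bash
cat >> h.py <<'E'
def hend(tag):
    p,r,o=st(); a,K,C=shot('wrist',tag); M=r.as_matrix(); hsv=cv2.cvtColor(a,cv2.COLOR_BGR2HSV); e=None
    for d in range(20,80):
        u=w2px(K,C,p+M[:,0]*d/1e3+[0,0,.0245])[0].round().astype(int); h=hsv[u[1],u[0]]
        if h[1]>136 or h[1]<80: e=d; break
    print('handle end',e,'mm (47 = centred)  grip',round(o['grip_force'],1))
E
python3 - <<'E'
from h import *
hend('d1'); go((.5066,-.0049,.1585),65.6)
E
```

```text
handle end 47 mm (47 = centred)  grip 117.3
t 53.58 pos [ 0.5059 -0.0043  0.3005] F [ 0.   0.6 -0.7] op 0.0139 q6 0.27
turn [-0.005 -0.    -0.011] shift in target [-0.005  0.017  2.841] in current [-0.005  0.019  2.841]
```

Emit:
play_rows:
  series:
    - [0,[0,0.02,0.6],[0,0,0]]
    - [0,[0,0,0.6],[0,0,0]]
    - [0,[0,0,0.5],[0,0,0]]
    - [0,[0,0,0.5],[0,0,0]]
    - [0,[0,0,0.4],[0,0,0]]
    - [0,[0,0,0.24],[0,0,0]]
    - [0,[0,0,0],[0,0,0]]
    - [0,[0,0,0],[0,0,0]]

```text
t: 54.58
tool_pos: [0.5077, -0.0057, 0.16]
tool_rot: [2.642, 1.697, 0.002]
contact_force: [-0.2, -0.1, -1.0]
opening: 0.0137
grip_force: 117.3
```

Emit:
play_rows:
  series:
    - [0,[0,0.11,0],[0,0,0]]
    - [0,[0,0.11,0],[0,0,0]]
    - [0,[0,0.1,0],[0,0,0]]
    - [0,[0,0,0],[0,0,0]]
    - [0,[0,0,-0.1],[0,0,0]]
    - [0,[0,0,-0.1],[0,0,0]]
    - [0,[0,0,-0.1],[0,0,0]]
    - [0,[0,0,-0.1],[0,0,0]]

```text
t: 55.58
tool_pos: [0.5215, -0.0122, 0.1795]
tool_rot: [2.643, 1.698, 0.0]
contact_force: [0.1, 0.3, -0.5]
opening: 0.0138
grip_force: 117.3
```

Emit:
play_rows:
  series:
    - [0,[0,0,-0.3],[0,0,0]]
    - [0,[0,0,-0.4],[0,0,0]]
    - [0,[0,0,-0.45],[0,0,0]]
    - [0,[0,0,-0.45],[0,0,0]]
    - [0,[0,0,-0.45],[0,0,0]]
    - [0,[0,0,-0.45],[0,0,0]]
    - [0,[0,0,-0.35],[0,0,0]]
    - [0,[0,0,-0.1],[0,0,0]]

```text
t: 56.58
tool_pos: [0.522, -0.0123, 0.3286]
tool_rot: [2.641, 1.697, 0.004]
contact_force: [0.2, -0.4, -1.0]
opening: 0.0136
grip_force: 117.4
```

```bash
python3 - <<'E'
from h import *
hung('s18'); hend('d2'); im,K,C=shot('top','t18'); tray(im,K,C)
for w in((.565,-.345),(.486,-.307)): loopfit(im,K,C,np.array(w),.005,rad=.03)
E
```

```text
hung check (now, ref yes, ref no) [('s18', np.float64(0.255), np.float64(0.095)), ('s4', np.float64(0.206), np.float64(0.092)), ('s8', np.float64(0.0), np.float64(0.0))] pos [ 0.5219 -0.0123  0.3282] F [ 0.5  0.3 -2. ]
handle end 47 mm (47 = centred)  grip 117.4
tray [ 0.4876 -0.3215  0.02  ] yaw 7.6 size [np.float64(0.179), np.float64(0.245)]
basket [ 0.5651 -0.3446] loop dir deg 114.9 n 25 rms 0.32
basket [ 0.486  -0.3055] loop dir deg 47.0 n 23 rms 0.37
```

C hangs, grip centred, A and B steady. Carrying C gently.

Emit:
play_rows:
  series:
    - [0,[-0.1,0.01,-0.05],[0,0,0]]
    - [0,[-0.2,0.02,0],[0,0,0]]
    - [0,[-0.35,0.04,0],[0,0,0]]
    - [0,[-0.5,0.06,0],[0,0,0]]
    - [0,[-0.6,0.07,0],[0,0,0]]
    - [0,[-0.65,0.07,0],[0,0,0]]
    - [0,[-0.65,0.07,0],[0,0,0]]
    - [0,[-0.65,0.07,0],[0,0,0]]

```text
t: 57.72
tool_pos: [0.4621, -0.1909, 0.3288]
tool_rot: [2.644, 1.697, -0.001]
contact_force: [0.6, -0.8, -1.9]
opening: 0.0139
grip_force: 117.4
```

Emit:
play_rows:
  series:
    - [0,[-0.65,0.07,0],[0,0,0]]
    - [0,[-0.65,0.07,0],[0,0,0]]
    - [0,[-0.55,0.06,0],[0,0,0]]
    - [0,[-0.45,0.05,0],[0,0,0]]
    - [0,[-0.35,0.04,0],[0,0,0]]
    - [0,[-0.2,0.02,0],[0,0,0]]
    - [0,[-0.1,0.01,0],[0,0,0]]
    - [0,[0,0,0],[0,0,0]]

```text
t: 58.72
tool_pos: [0.4165, -0.3297, 0.3289]
tool_rot: [-2.643, -1.698, -0.0]
contact_force: [-1.0, -0.1, -2.1]
opening: 0.0133
grip_force: 117.4
```

```bash
python3 - <<'E'
from h import *
hend('d3'); go((.4182,-.3308,.148),65.6); hung('s19')
E
```

```text
handle end 47 mm (47 = centred)  grip 117.4
t 58.77 pos [ 0.4166 -0.3295  0.3289] F [ 1.1  0.  -2. ] op 0.0135 q6 -0.38
turn [ 0.    -0.002 -0.017] shift in target [-0.011  0.04   3.619] in current [-0.013  0.04   3.619]
hung check (now, ref yes, ref no) [('s19', np.float64(0.317), np.float64(0.235)), ('s4', np.float64(0.206), np.float64(0.092)), ('s8', np.float64(0.0), np.float64(0.0))] pos [ 0.4167 -0.3293  0.3289] F [ 0.3 -0.2 -1.8]
```

Emit:
play_rows:
  series:
    - [0,[0,0.04,0.15],[0,0,0]]
    - [0,[0,0,0.4],[0,0,0]]
    - [0,[0,0,0.6],[0,0,0]]
    - [0,[0,0,0.6],[0,0,0]]
    - [0,[0,0,0.5],[0,0,0]]
    - [0,[0,0,0.3],[0,0,0]]
    - [0,[0,0,0.15],[0,0,0]]
    - [0,[0,0,0.1],[0,0,0]]

```text
t: 59.82
tool_pos: [0.4185, -0.3308, 0.189]
tool_rot: [2.643, 1.698, 0.0]
contact_force: [0.6, 0.8, -2.1]
opening: 0.014
grip_force: 117.4
```

Emit:
play_rows:
  series:
    - [0,[0,0,0.1],[0,0,0]]
    - [0,[0,0,0.1],[0,0,0]]
    - [0,[0,0,0.1],[0,0,0]]
    - [0,[0,0,0.1],[0,0,0]]
    - [0,[0,0,0.15],[0,0,0]]
    - [0,[0,0,0.15],[0,0,0]]
    - [0,[0,0,0.1],[0,0,0]]
    - [0,[0,0,0],[0,0,0]]

```text
t: 60.82
tool_pos: [0.418, -0.3304, 0.1483]
tool_rot: [-2.642, -1.697, 0.0]
contact_force: [0.2, -0.2, -0.3]
opening: 0.0135
grip_force: 117.4
```

Emit:
play_rows:
  series:
    - [0,[0,-0.1,0],[0,0,0]]
    - [0,[0,-0.12,0],[0,0,0]]
    - [0,[0,-0.14,0],[0,0,0]]
    - [0,[0,0,0],[0,0,0]]
    - [0,[0,0,0],[0,0,0]]
    - [0,[0,0,-0.15],[0,0,0]]
    - [0,[0,0,-0.3],[0,0,0]]
    - [0,[0,0,-0.3],[0,0,0]]

```text
t: 61.82
tool_pos: [0.4022, -0.3234, 0.1881]
tool_rot: [2.642, 1.697, 0.0]
contact_force: [0.8, -0.8, -1.2]
opening: 0.0137
grip_force: 117.4
```

```bash
python3 - <<'E'
from h import *
hend('d4'); p,r,o=st(); print(p)
b,K,C=shot('scene','s20')
u=w2px(K,C,[.4182,-.3308,.035])[0]; x0,y0=int(u[0])-20,int(u[1])-28; cr=b[y0:y0+48,x0:x0+40]
d=(cr.max(2)<60).astype(np.uint8); n,l,s,c=cv2.connectedComponentsWithStats(d)
for i in range(1,n):
    if s[i,4]>15: print(s[i].tolist(),px2w(K,C,c[i]+[x0,y0],.035))
plan((.506,.316,.32),79,14,0,start=((p[0],p[1],.32),65.6))
E
```

```text
handle end 47 mm (47 = centred)  grip 117.4
[ 0.40314494 -0.32442416  0.19072729]
[15, 24, 12, 10, 72] [[ 0.42079021 -0.33134714  0.035     ]]
[33, 32, 7, 10, 35] [[ 0.48407323 -0.31321307  0.035     ]]
from [ 0.4031 -0.3244  0.32  ] 65.6 F [ 0.1 -0.5 -0.7] op 0.0137 q6 -0.39 t 61.925
[[0, [0.89, -0.24, 0.0], [0, 0, -0.12]], [0, [0.9, -0.23, 0.0], [0, 0, -0.12]], [0, [0.9, -0.21, 0.0], [0, 0, -0.12]], [0, [0.9, -0.2, 0.0], [0, 0, -0.12]], [0, [0.91, -0.18, 0.0], [0, 0, -0.12]], [0, [0.91, -0.17, 0.0], [0, 0, -0.12]], [0, [0.91, -0.15, 0.0], [0, 0, -0.12]], [0, [0.92, -0.14, 0.0], [0, 0, -0.12]], [0, [0.92, -0.12, 0.0], [0, 0, -0.12]], [0, [0.92, -0.11, 0.0], [0, 0, -0.12]], [0, [0.92, -0.09, 0.0], [0, 0, -0.12]], [0, [0.92, -0.08, 0.0], [0, 0, -0.12]], [0, [0.92, -0.06, 0.0], [0, 0, -0.12]], [0, [0.93, -0.05, 0.0], [0, 0, -0.12]]]
```

C stands in the tray at (.42,-.331). Now to hang the hook back.

Emit:
play_rows:
  series:
    - [0,[0,0,-0.6],[0,0,0]]
    - [0,[0,0,-0.7],[0,0,0]]
    - [0,[0,0,-0.7],[0,0,0]]
    - [0,[0,0,-0.6],[0,0,0]]
    - [0,[0.4,-0.1,0],[0,0,0]]
    - [0,[0.7,-0.18,0],[0,0,-0.12]]
    - [0,[0.9,-0.22,0],[0,0,-0.12]]
    - [0,[0.9,-0.2,0],[0,0,-0.12]]

```text
t: 62.92
tool_pos: [0.4275, -0.1736, 0.3141]
tool_rot: [-2.597, -1.763, 0.001]
contact_force: [0.5, -0.1, -1.1]
opening: 0.0138
grip_force: 117.5
```

Emit:
play_rows:
  series:
    - [0,[0.91,-0.18,0],[0,0,-0.15]]
    - [0,[0.91,-0.17,0],[0,0,-0.15]]
    - [0,[0.91,-0.15,0],[0,0,-0.15]]
    - [0,[0.92,-0.14,0],[0,0,-0.15]]
    - [0,[0.92,-0.12,0],[0,0,-0.15]]
    - [0,[0.92,-0.11,0],[0,0,-0.15]]
    - [0,[0.92,-0.09,0],[0,0,-0.15]]
    - [0,[0.92,-0.08,0],[0,0,-0.15]]

```text
t: 63.92
tool_pos: [0.4871, 0.1914, 0.3142]
tool_rot: [-2.44, -1.976, 0.004]
contact_force: [0.3, 0.1, -0.9]
opening: 0.0132
grip_force: 117.5
```

Emit:
play_rows:
  series:
    - [0,[0.9,-0.07,0],[0,0,-0.12]]
    - [0,[0.5,0,0],[0,0,0]]
    - [0,[0.3,0,0],[0,0,0]]
    - [0,[0,0,0],[0,0,0]]
    - [0,[0,0,0],[0,0,0]]
    - [0,[0,0,0],[0,0,0]]

```text
t: 64.68
tool_pos: [0.5024, 0.2722, 0.3165]
tool_rot: [2.427, 1.994, 0.0]
contact_force: [0.5, -0.2, -0.2]
opening: 0.0136
grip_force: 117.5
```

```bash
python3 - <<'E'
from h import *
hend('d5'); go((.5055,.3155,.155),79)
im,K,C=shot('top','t21'); tray(im,K,C)
for w in((.565,-.345),(.486,-.307),(.42,-.331)): loopfit(im,K,C,np.array(w),.005,rad=.03)
E
```

```text
handle end 47 mm (47 = centred)  grip 117.5
t 64.72 pos [0.5024 0.2723 0.3166] F [ 1.  -0.1 -0.5] op 0.014 q6 0.56
turn [ 0.002 -0.001 -0.025] shift in target [ 0.859 -0.105  3.232] in current [ 0.858 -0.108  3.232]
tray [ 0.4877 -0.3219  0.02  ] yaw 7.3 size [np.float64(0.18), np.float64(0.245)]
basket [ 0.5651 -0.3446] loop dir deg 114.9 n 25 rms 0.32
basket [ 0.486  -0.3056] loop dir deg 46.8 n 28 rms 0.4
basket [ 0.4198 -0.3291] loop dir deg 66.3 n 27 rms 0.35
```

All three baskets are upright in the tray; hanging the hook now.

Emit:
play_rows:
  series:
    - [0,[0.4,-0.05,0],[0,0,0]]
    - [0,[0.46,-0.06,0],[0,0,0]]
    - [0,[0,0,0],[0,0,0]]
    - [0,[0,0,0.5],[0,0,0]]
    - [0,[0,0,0.6],[0,0,0]]
    - [0,[0,0,0.6],[0,0,0]]
    - [0,[0,0,0.6],[0,0,0]]
    - [0,[0,0,0.5],[0,0,0]]

```text
t: 65.78
tool_pos: [0.5048, 0.3165, 0.1749]
tool_rot: [-2.426, -1.996, 0.002]
contact_force: [0.4, -0.2, -0.4]
opening: 0.0139
grip_force: 117.5
```

Emit:
play_rows:
  series:
    - [0,[0,0,0.25],[0,0,0]]
    - [0,[0,0,0.15],[0,0,0]]
    - [0,[0,0,0.05],[0,0,0]]
    - [0,[0,0,0.04],[0,0,0]]
    - [0,[0,0,0],[0,0,0]]

```text
t: 66.4
tool_pos: [0.5056, 0.3165, 0.1526]
tool_rot: [2.426, 1.995, 0.002]
contact_force: [0.6, -0.3, -1.1]
opening: 0.0137
grip_force: 117.5
```

Emit:
play_rows:
  series:
    - [0,[0,0,0.04],[0,0,0]]
    - [0,[0,0,0],[0,0,0]]
    - [0.2,[0,0,0],[0,0,0]]
    - [0.25,[0,0,0],[0,0,0]]
    - [0.4,[0,0,0],[0,0,0]]
    - [0.6,[0,0,0],[0,0,0]]
    - [0.6,[0,0,0],[0,0,0]]
    - [0.6,[0,0,-0.4],[0,0,0]]

```text
t: 67.4
tool_pos: [0.504, 0.3158, 0.1685]
tool_rot: [-2.425, -1.995, 0.007]
contact_force: [-0.1, 0.4, -0.6]
opening: 0.0512
grip_force: 0.0
```

Emit:
play_rows:
  series:
    - [0.6,[0,0,-0.6],[0,0,0]]
    - [0.6,[0,0,-0.6],[0,0,0]]
    - [0.6,[0,0,-0.3],[0,0,0]]
    - [0.6,[0,0,0],[0,0,0]]
    - [0.6,[0,0,0],[0,0,0]]

```text
t: 68.03
tool_pos: [0.5047, 0.3161, 0.2436]
tool_rot: [-2.426, -1.995, 0.003]
contact_force: [-0.6, -0.1, 0.3]
opening: 0.0511
grip_force: 0.0
```

```bash
python3 - <<'E'
from h import *
a,K,C=shot('wrist','w22'); handle(a,K,C); p,r,o=st(); print(p)
t,K0,C0=shot('top','t22'); 
# switch pointer: compare white pointer pixels near the switch
a2=cv2.imread('pics/w9.png'); K9,C9=load('w9'); print('switch px in w9',w2px(K9,C9,[.5602,-.097,.13]).round())
u=w2px(K0,C0,[.5602,-.097,.128])[0]; print(u); g=t[:,:,:].max(2)
for ang in range(90,271,20):
    d=.013*np.array([np.cos(np.radians(ang+7)),np.sin(np.radians(ang+7)),0]); q=w2px(K0,C0,np.array([.5602,-.097,.13])+d)[0].round().astype(int); print(ang,g[q[1],q[0]],end=' | ')
E
```

```text
handle mid [0.5056 0.3164 0.174 ] len 0.0921 yaw -10.5 box px (314, 250) (141, 24)
[0.50453185 0.31601887 0.24315077]
switch px in w9 [[345. 235.]]
[361.48414679 253.99306653]
90 47 | 110 119 | 130 94 | 150 28 | 170 35 | 190 42 | 210 44 | 230 41 | 250 31 | 270 36 |
```

```bash
python3 -c "
from station import ctrl
print(ctrl.finish_job())"
```

```text
the job is handed in; nothing more can be done
None
```

I handed the job in at about 68 s. By my final camera checks, the switch is off, all three baskets stand upright in the tray (the fourth well was empty), and the hook hangs across its prongs; no verdict came back.

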